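# Stack the bamboo rice tubes on the stall's warmer

### The job

Get the warmer ready for service: first take the basting brush off the warmer and lay it on the blue rest. Then stack all the bamboo tubes on the warmer as one pyramid, lying along the rods and centred on them: three in the rod cradles, the others saddled in the gaps between the tubes below. Once the stack stands, turn the heat knob until its white pointer is at the green mark, and leave everything else on the counter where it is.

Things in the scene. Friction and masses are not known exactly. Their poses are not given: they have to be found in the camera images.
- warmer: Fixed aluminium rod warmer, 170 (x) x 270 (y) mm. Origin: centre of its underside, on the counter. Three cradles along its x axis at y = -81, 0, +81 mm, each of two 12 mm rods (axes 50 mm up, 21 mm either side of the cradle's middle). End plates 52 mm high at x = +-82 mm. A grey wing, 50 mm high, at y = -136 to -264 mm, carries the knob. 27 mm are left between tubes of one layer.
- place0 (a point): Centre of a tube lying in the cradle at y = -81 mm, 75 mm above the counter; the point's x axis is the tube's axis
- place1 (a point): Centre of a tube lying in the middle cradle, 75 mm above the counter; the point's x axis is the tube's axis
- place2 (a point): Centre of a tube lying in the cradle at y = +81 mm, 75 mm above the counter; the point's x axis is the tube's axis
- place3 (a point): Centre of a tube lying in the saddle between the tubes of place0 and place1, 111 mm above the counter; the point's x axis is the tube's axis
- place4 (a point): Centre of a tube lying in the saddle between the tubes of place1 and place2, 111 mm above the counter; the point's x axis is the tube's axis
- place5 (a point): Centre of a tube lying in the top saddle, between the tubes of place3 and place4, 147 mm above the counter (used with six tubes; four tubes fill the three cradles and either saddle); the point's x axis is the tube's axis
- tube0: Closed yellow-green bamboo tube, a plain cylinder 54 mm across and 116 mm long, about 0.22 kg, lying on a 3 mm reed mat with 17 mm high rails beside the columns; four to six of the six are present. Origin at its centre, x along its axis (either end first is the same; it may roll about x)
- tube1: Closed yellow-green bamboo tube, a plain cylinder 54 mm across and 116 mm long, about 0.22 kg, lying on a 3 mm reed mat with 17 mm high rails beside the columns; four to six of the six are present. Origin at its centre, x along its axis (either end first is the same; it may roll about x)
- tube2: Closed yellow-green bamboo tube, a plain cylinder 54 mm across and 116 mm long, about 0.22 kg, lying on a 3 mm reed mat with 17 mm high rails beside the columns; four to six of the six are present. Origin at its centre, x along its axis (either end first is the same; it may roll about x)
- tube3: Closed yellow-green bamboo tube, a plain cylinder 54 mm across and 116 mm long, about 0.22 kg, lying on a 3 mm reed mat with 17 mm high rails beside the columns; four to six of the six are present. Origin at its centre, x along its axis (either end first is the same; it may roll about x)
- tube4: Closed yellow-green bamboo tube, a plain cylinder 54 mm across and 116 mm long, about 0.22 kg, lying on a 3 mm reed mat with 17 mm high rails beside the columns; four to six of the six are present. Origin at its centre, x along its axis (either end first is the same; it may roll about x)
- tube5: Closed yellow-green bamboo tube, a plain cylinder 54 mm across and 116 mm long, about 0.22 kg, lying on a 3 mm reed mat with 17 mm high rails beside the columns; four to six of the six are present. Origin at its centre, x along its axis (either end first is the same; it may roll about x)
- brush: Basting brush lying across the warmer's rods: 200 mm long overall, along its x axis from -100 mm (wooden handle, 22 wide, 16 thick, to x = 15 mm) through a steel ferrule to fair bristles, 40 wide, ending at +100 mm. Origin at the middle of its length and width, on its underside. Good grip: the handle at x = -10 mm
- rest: Fixed flat blue plate, 240 (x) x 80 (y) x 4 mm: the brush's rest. Origin at the centre of its underside. The brush belongs along its x axis, either way round
- heat_knob (a joint): Heat knob on the warmer's wing, upright axis; 0 when its white pointer points along the warmer's -x, growing clockwise as seen from above, 0 to 6.28 rad. It stands at the green mark at 2.10 rad; starts between 0.1 and 0.9
- heat_knob_grip (a point): On the knob's axis, at the height to grip its bar, 7 mm below the bar's top (87 mm above the counter). The black bar is 57 mm long, 14 mm thick and 32 mm high, along the pointer; the point's x axis lies along the bar, away from the pointer
- warm_mark (a point): The green mark on the scale, 53 mm from the knob's axis
- milk_tin: Bystander: steel tin, 66 mm across, 75 high, between the rest and the counter's far side
- mug: Bystander: blue mug, 80 mm high
- sauce: Bystander: amber bottle, 170 mm high
- bowl: Bystander: dark wooden bowl, 110 mm across, 50 high, behind the warmer
- jar: Bystander: glass jar, 100 mm high
- spatula: Bystander: spatula, 280 mm long

How it is judged:
By the outcome, as a careful person would: the job done as asked, in the order asked, and still so for the second after the job is handed in, with the robot touching nothing.
Of tube0, tube1, tube2, tube3, tube4, tube5 only 4 to 6 are there at a start; the rules pass over those that are not, and their reading is None.
At some moment in a run one of brush, tube0, tube1, tube2, tube3, tube4, tube5 may be knocked a few centimetres aside while the robot is not near it.
Once in a run the grip may slacken for a moment while it holds something.
It also fails if it takes over 210 s, if anything falls off the work surface, if the arm or the gripper's body presses on something with over 40 N, if the wrist force passes 120 N, or if a joint passes its speed limit or range.

### The arm

A 6-joint arm with a two-finger parallel gripper is mounted at the origin on the work surface. World frame = base frame: x ahead of the robot, y to its left, z up, the work surface at z = 0. Lengths are in mm, angles in rad, forces in N, time in s.
With the tool pointing down it reaches from about 425 to 1125 mm from the base axis. Payload 14.9 kg.
Tool frame: the origin (TCP) lies between the finger pads; the fingertips stand 22 mm ahead of it and the grasp point (between the pads) lies 3 mm ahead of it (arm.tip_extent is the distance from the TCP to the fingertips, in mm); z points along the fingers, y is the line along which they close (so a half turn about z gives the same grasp; the last joint's range is limited). The gripper opens to 91 mm and grips with 3 to 60 N. Pads are 32 mm wide; open, the fingers measure 118 mm over their backs; the gripper's body (76 mm by 178 mm) begins 60 mm behind the grasp point.
Start: joints at [-1.236, 0.379, 1.734, -0, 1.028, -0.033], TCP at [251.691, -653.2, 235.932] pointing down, gripper open.
Joint ranges: [-2.77, 2.77], [-0.74, 2.19], [0, 2.66], [-1.06, 4.2], [0.31, 2.87], [-3.08, 3.08]. Speed limits (rad/s): [1.89, 1.89, 2.39, 3.14, 3.14, 3.14].

### API

Orientations are given as [roll, pitch, yaw] about the fixed x, y, z axes, in that order (R = Rz(yaw) Ry(pitch) Rx(roll)).
In Python, from workcell import arm gives the robot as it stands.
- The arm moves only by the tool send_rows, never from a script. Its argument "targets" is a list of rows, each an object with "jaw": the opening, from -1 (shut) to 1 (fully open); "translation": the shift along the tool's x, y, z scaled (see below), a list of three; "yaw": the turn about the tool's z scaled (see below). A call has 1 to 20 rows; each row is the pose to reach, as a shift and turn from the pose commanded when the call began, along the tool's axes at that moment, turning the shorter way round; what a row does not reach only later rows make up. The controller multiplies each number of a shift by 8 cm and each number of a turn by 360 degrees. A row lasts 1/12 s, in which the tool goes at most 41.7 mm and 7.16 degrees, less where a joint would pass 70% of its speed; a pose out of reach is approached as far as the arm can. A call with a number of a shift or a turn outside -1 to 1 is refused whole. A call with a gripper value outside its range is refused whole. The fingers move at their own pace and stop on an object; the grip force is fixed at half the most. Time passes only in rows, so rows that repeat a pose let the fingers close. It gives the time, the measured TCP pose, the force, the opening and the grip force at its end, in the units of the state.
- arm.read_state(): the state, without advancing time (a new reading comes with each control period).
- arm.camera(name): name is "scene" or "side" or "wrist"; returns a dict with "image" (480x640x3 uint8, red, green, blue), "z_map" (480x640 float32, mm along the optical axis (not along the pixel's ray), 0 where there is no reading), "mtx" (3x3 intrinsics, pixels), "rvec" (rotation vector, rad) and "tvec" (3), from world to camera coordinates, as OpenCV has them. Camera axes: x right, y down, z forward; pixel columns grow to the right and rows downward; lengths in mm; the calibration is good to about 2 mm. A picture is of the moment at which its call begins.
- arm.finish_job(): hands the job in; it is judged then, once.
Trained networks look in the newest picture that a camera, given by its name, has taken for a name from the list of things; names that differ only in an ending like _2 or _b are one class to them, and where a whole thing is asked for, a point or a joint stands for the part that bears it (a point fixed in the world has none). Each returns a list of dicts, best first, with "score" (0 to 1); they miss things now and then, are a little off and sometimes report something else, mostly with a low value. They report only what shows in the picture. A call takes as long as a camera call.
- arm.regions_of(camera, name): "region" (480x640 bool, what is visible of it) and "position" ([column, row] as shares, 0 to 1, of the picture: columns of its width, rows of its height, amid what is visible of it).
- arm.place_of(camera, name): "position" ([column, row] as shares, 0 to 1, of the picture: columns of its width, rows of its height: a listed point, or the origin of a listed thing).
The state is a dict: "t": time; "qpos": joint angles; "joint_velocities": joint speeds; "tau": joint torques, N m; "tcp_pos": TCP position; "ee_rot": TCP orientation; "force": force on the tool from outside, world axes, zero at the start; "moment": the same for the moment, N m; "grip_width": opening from 0.0 (shut) to 1.0 (fully open); "gripper_force": force on a finger pad.
Only numpy, scipy, OpenCV 4.12 (cv2) and the standard library are available. Lean on these libraries where they do the work, as an engineer would, in place of code of your own. Each camera call takes 0.05 s, during which the arm holds its last target. There are 200 camera calls.

## Working session

There is one attempt and no reset: what is moved stays moved. The work goes in short steps, Python scripts to look and compute and a tool call to move; the robot and the scene stay as the last step left them, time stands still between calls to the robot, and variables do not carry over. Pictures are saved under pics/ and viewed, at most 14 in all, crops included, and the job is handed in when it is done.

Besides the shell and the picture viewer there is one more tool, called after "Call:" as name([rows], argument=value, ...), one row to a line, values as JSON. send_rows: Moves the arm, as the interface text tells. Its arguments: {"type":"object","properties":{"targets":{"type":"array"}},"required":["targets"]}

```bash
ls; mkdir -p pics
cat > h.py <<'E'
import numpy as np, cv2
from workcell import arm
def shot(n,save=None):
    c=arm.camera(n)
    if save: cv2.imwrite(f'pics/{save}.png',c['image'][:,:,::-1])
    return c
def cloud(c):
    z=c['z_map'];K=c['mtx'];v,u=np.mgrid[:480,:640]
    P=np.stack([(u-K[0,2])*z/K[0,0],(v-K[1,2])*z/K[1,1],z],-1)
    R,_=cv2.Rodrigues(np.array(c['rvec'],float))
    W=(P-np.array(c['tvec']).ravel())@R
    W[z==0]=np.nan
    return W
def ray(c,uv,zw):
    R,_=cv2.Rodrigues(np.array(c['rvec'],float));K=c['mtx'];t=np.array(c['tvec']).ravel()
    d=R.T@np.linalg.inv(K)@np.array([uv[0],uv[1],1.]);o=-R.T@t
    return o+d*(zw-o[2])/d[2]
E
python3 - <<'E'
from h import *
s=arm.read_state();print(s)
for n in ['scene','side']:
    c=shot(n,n+'0');W=cloud(c)
    R,_=cv2.Rodrigues(np.array(c['rvec'],float));print(n,-R.T@np.array(c['tvec']).ravel())
    for o in ['warmer','tube0','brush','rest','heat_knob','milk_tin','mug','sauce','bowl','jar','spatula']:
        for r in arm.regions_of(n,o):
            if r['score']<.3: continue
            p=W[r['region']];p=p[~np.isnan(p[:,0])]
            if len(p)<5: continue
            print(o,round(r['score'],2),len(p),np.median(p,0).round(),np.percentile(p,2,0).round(),np.percentile(p,98,0).round())
    for o in ['heat_knob_grip','warm_mark','place0','place1','place2','brush','rest','warmer']:
        for r in arm.place_of(n,o)[:1]:
            u=np.array(r['position'])*[640,480]
            z={'heat_knob_grip':87,'warm_mark':50,'brush':56,'rest':0,'warmer':0}.get(o,75)
            print(o,round(r['score'],2),u.round(1),ray(c,u,z).round(1))
E
```

```text
pics
{'t': 0.0, 'qpos': array([-1.23633399e+00,  3.79409677e-01,  1.73479375e+00, -6.24857172e-06,
        1.02850063e+00, -3.32782862e-02]), 'joint_velocities': array([-0.00026095, -0.0002584 , -0.00063358,  0.0002642 ,  0.00137373,
       -0.00022976]), 'tau': array([-3.51464310e-03, -7.63726473e+01, -4.34382141e+01,  6.48541586e-02,
        4.22566663e-02, -9.78250705e-05]), 'tcp_pos': array([ 251.53783097, -652.83553582,  235.28103862]), 'ee_rot': array([-3.14048168e+00, -3.16334327e-05,  3.67743830e-01]), 'force': array([ 0.12779579, -0.41622571, -0.67142465]), 'moment': array([-0.02559665, -0.024265  , -0.01438745]), 'gripper_force': 0.0, 'grip_width': 1.0003234538891073}
scene [ 846.81686323 -554.89749635 1228.31187628]
warmer 0.75 10083 [ 540. -279.   49.] [ 446. -446.   10.] [622. -64.  71.]
tube0 0.97 867 [598. 120.  51.] [537. 102.   2.] [653. 180.  61.]
tube0 0.94 689 [449. 342.  50.] [387. 327.   9.] [502. 372.  61.]
tube0 0.79 734 [598. 342.  50.] [538. 329.   7.] [653. 378.  61.]
tube0 0.67 724 [450. 242.  51.] [387. 221.  19.] [503. 274.  61.]
tube0 0.59 741 [589. 234
[... 2213 characters left out ...]
 607. 170.]
sauce 0.39 708 [648.  49.  51.] [632. -14.   4.] [695.  68.  77.]
bowl 0.66 716 [648.  49.  51.] [632.   0.   2.] [710.  68.  77.]
bowl 0.34 1023 [571. 369.  49.] [535. 339.  16.] [645. 386.  58.]
spatula 0.66 3132 [ 528. -132.   36.] [ 447. -350.    5.] [622. -46.  57.]
spatula 0.54 273 [ 285. -233.    2.] [ 260. -266.   -1.] [ 321. -206.    5.]
warm_mark 0.91 [387.5 209.6] [ 542.  -340.7   50. ]
place0 0.81 [347.2 215.4] [ 579.6 -188.9   75. ]
place1 0.81 [347.2 215.4] [ 579.6 -188.9   75. ]
place2 0.81 [347.2 215.4] [ 579.6 -188.9   75. ]
brush 0.56 [355.5 228.4] [ 531.6 -170.5   56. ]
rest 0.93 [324.8 280.6] [472.7  25.1   0. ]
warmer 0.94 [357.7 242.8] [ 533.7 -185.     0. ]
```

View pics/scene0.png

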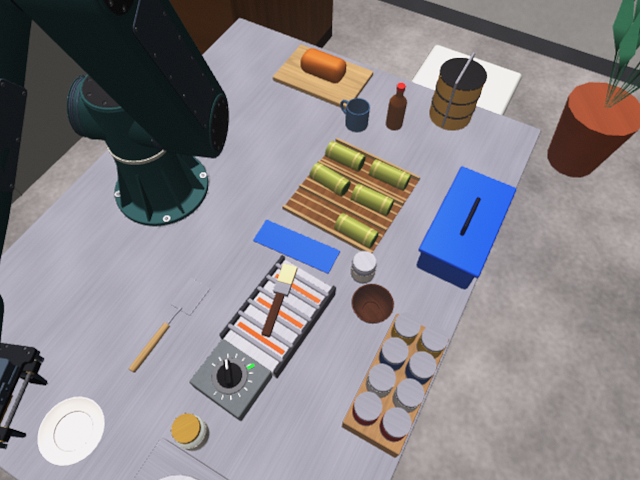

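View pics/side0.png

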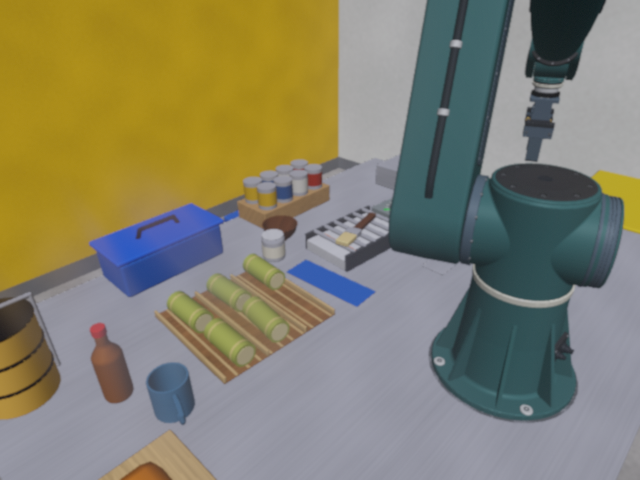

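Scene: five tubes on the mat (357,230; 373,199; 330,178; 389,174; 345,153), and the brush across the rods from the handle (268,330) to the bristles (288,272). The knob is at (230,373) with the green mark at (251,366). Side view agrees. I'll square the tool first and go up towards the warmer.

Call:
send_rows([
  {"jaw": 1, "translation": [0, 0, -0.5], "yaw": 0.0585},
  {"jaw": 1, "translation": [0, 0, -1], "yaw": 0.0585},
  {"jaw": 1, "translation": [0, 0, -1], "yaw": 0.0585},
  {"jaw": 1, "translation": [0, 0, -1], "yaw": 0.0585},
  {"jaw": 1, "translation": [0, 0, -1], "yaw": 0.0585},
  {"jaw": 1, "translation": [0, 0, -1], "yaw": 0.0585},
])

```text
t: 2.5
tcp_pos: [251.5, -652.6, 314.7]
ee_rot: [-3.14, 0.001, 0.004]
force: [-0.6, 0.2, 0.6]
grip_width: 0.997
gripper_force: 0.0
```

Call:
send_rows([
  {"jaw": 1, "translation": [0.5, -0.5, -0.5], "yaw": 0},
  {"jaw": 1, "translation": [1, -1, -1], "yaw": 0},
  {"jaw": 1, "translation": [1, -1, -1], "yaw": 0},
  {"jaw": 1, "translation": [1, -1, -1], "yaw": 0},
])

```text
t: 2.83
tcp_pos: [334.2, -571.3, 398.4]
ee_rot: [3.14, -0.001, 0.005]
force: [-1.0, -1.6, 0.6]
grip_width: 0.999
gripper_force: 0.0
```

Call:
send_rows([
  {"jaw": 1, "translation": [0.5, -0.5, -0.5], "yaw": 0},
  {"jaw": 1, "translation": [1, -1, -1], "yaw": 0},
  {"jaw": 1, "translation": [1, -1, -1], "yaw": 0},
  {"jaw": 1, "translation": [1, -1, -1], "yaw": 0},
])

```text
t: 3.17
tcp_pos: [414.1, -491.3, 478.5]
ee_rot: [3.14, -0.002, 0.004]
force: [0.0, -0.6, 1.7]
grip_width: 1.0
gripper_force: 0.0
```

Call:
send_rows([
  {"jaw": 1, "translation": [0.5, -0.5, -0.5], "yaw": 0},
  {"jaw": 1, "translation": [1, -1, -0.5], "yaw": 0},
  {"jaw": 1, "translation": [1, -1, -0.5], "yaw": 0},
  {"jaw": 1, "translation": [1, -1, -0.5], "yaw": 0},
])

```text
t: 3.5
tcp_pos: [494.9, -410.1, 516.2]
ee_rot: [-3.141, -0.001, 0.006]
force: [0.4, -0.4, -0.1]
grip_width: 1.001
gripper_force: 0.0
```

Call:
send_rows([
  {"jaw": 1, "translation": [0, -0.5, 0], "yaw": 0},
  {"jaw": 1, "translation": [0, -1, 0], "yaw": 0},
  {"jaw": 1, "translation": [0, -1, 0], "yaw": 0},
  {"jaw": 1, "translation": [0, -1, 0], "yaw": 0},
])

```text
t: 3.83
tcp_pos: [491.4, -332.3, 514.9]
ee_rot: [-3.141, 0.001, 0.004]
force: [0.6, 0.3, 0.4]
grip_width: 1.001
gripper_force: 0.0
```

Run:
```python
from h import *
s=arm.read_state();print(s['t'],s['tcp_pos'],s['ee_rot'],s['qpos'])
c=shot('wrist','wrist1');W=cloud(c)
R,_=cv2.Rodrigues(np.array(c['rvec'],float));print(-R.T@np.array(c['tvec']).ravel(),R)
# topdown picture 1px=1mm: x 380..700 , y -500..0
m=np.zeros((320*1,520,3),np.uint8)
ok=~np.isnan(W[...,0]);p=W[ok];col=c['image'][ok]
i=(p[:,0]-380).astype(int);j=(p[:,1]+500).astype(int);k=(i>=0)&(i<320)&(j>=0)&(j<520)
m[i[k],j[k]]=col[k][:,::-1];cv2.imwrite('pics/td1.png',m)
for o in ['warmer','brush','heat_knob','rest']:
    for r in arm.regions_of('wrist',o)[:2]:
        q=W[r['region']];q=q[~np.isnan(q[:,0])]
        print(o,round(r['score'],2),len(q),np.median(q,0).round(),np.percentile(q,2,0).round(),np.percentile(q,98,0).round())
for o,z in [('heat_knob_grip',87),('warm_mark',50),('brush',56),('warmer',0)]:
    for r in arm.place_of('wrist',o)[:2]:
        print(o,round(r['score'],2),ray(c,np.array(r['position'])*[640,480],z).round(1))
```

```text
3.8333 [ 491.44348903 -332.32157044  514.91707699] [-3.14110183e+00  1.02800719e-03  3.63425698e-03] [-6.33778368e-01 -4.84578370e-03  1.68525555e+00 -2.18624682e-04
  1.46230113e+00  9.33407748e-01]
[ 569.69000832 -332.9829374   663.50345431] [[ 3.89003096e-03 -9.99992424e-01  1.39055078e-04]
 [-9.61595651e-01 -3.70250192e-03  2.74445067e-01]
 [-2.74442473e-01 -1.20131456e-03 -9.61602769e-01]]
warmer 0.83 20097 [ 541. -260.   49.] [ 448. -442.   32.] [619. -63.  67.]
brush 0.7 20009 [ 541. -260.   49.] [ 449. -441.   32.] [619. -63.  66.]
brush 0.62 2056 [ 521. -145.   72.] [ 489. -260.   68.] [547. -74.  75.]
heat_knob 0.8 981 [ 521. -385.   65.] [ 493. -413.   60.] [ 546. -360.   96.]
heat_knob 0.68 437 [563. 223.  28.] [531. 220.  14.] [621. 228.  41.]
rest 0.64 5440 [472.  18.   4.] [348. -22.   0.] [579.  60.   6.]
rest 0.45 1880 [ 293. -274.    4.] [ 263. -478.    1.] [ 323. -211.   20.]
heat_knob_grip 0.81 [ 517.7 -389.1   87. ]
warm_mark 0.66 [ 547.2 -345.1   50. ]
warm_mark 0.24 [ 531.5 -198.1   50. ]
brush 0.59 [ 528.1 -164.6   56. ]
brush 0.38 [450.8 233.9  56. ]
warmer 0.84 [ 537.3 -187.8    0. ]
```

View pics/wrist1.png

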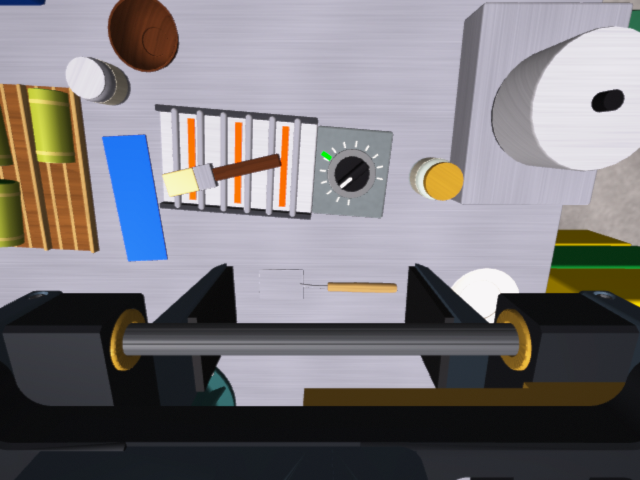

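The wrist view shows the warmer turned a few degrees (about 160–390 px, 105–217 px), the brush from (165,180) to (280,160), and the knob at (352,173) pointing lower-left. Next I fit the exact poses.

```bash
cat >> h.py <<'E'
def axis_yaw(pts):
    p=pts-np.median(pts,0);w,v=np.linalg.eigh(np.cov(p.T));return np.arctan2(v[1,1],v[0,1])
def rect(W,reg,z0,z1):
    q=W[reg];q=q[(q[:,2]>z0)&(q[:,2]<z1)][:,:2].astype(np.float32)
    return cv2.minAreaRect(q),len(q)
E
python3 - <<'E'
from h import *
c=shot('wrist');W=cloud(c);img=c['image'].astype(int)
r=arm.regions_of('wrist','warmer')[0]['region'];r=cv2.morphologyEx(r.astype(np.uint8),cv2.MORPH_OPEN,np.ones((5,5)))>0
print('warmer',rect(W,r,44,60))
# end plates: dark pixels z 44..58
dark=(img.sum(2)<180)&(W[...,2]>44)&(W[...,2]<60)&(W[...,1]<-40)&(W[...,1]>-310)&(W[...,0]>430)&(W[...,0]<640)
q=W[dark]
for s in (q[q[:,0]>560],q[q[:,0]<500]):
    print('plate',len(s),np.percentile(s,2,0).round(1),np.percentile(s,98,0).round(1)); f=np.polyfit(s[:,1],s[:,0],1);print(f, np.polyval(f,-184))
# rods: high points
h=(W[...,2]>52)&(W[...,2]<60)&(W[...,1]<-40)&(W[...,1]>-310)&(W[...,0]>460)&(W[...,0]<605)&~dark
q=W[h]
best=None
for yaw in np.radians(np.arange(-8,8,.25)):
    t=-q[:,0]*np.sin(yaw)+q[:,1]*np.cos(yaw)
    hi,e=np.histogram(t,np.arange(-400,50,1.)); hi=np.convolve(hi,np.ones(4),'same')
    mods=np.zeros(len(hi))
    for o in (-102,-60,-21,21,60,102): mods+=np.roll(hi,-o)
    k=mods.argmax()
    if best is None or mods[k]>best[0]: best=(mods[k],np.degrees(yaw),e[k],len(q))
print('rods',best)
for nm in ['rest','brush']:
    for R in arm.regions_of('wrist',nm):
        rr=R['region']
        if rr.sum()>15000: continue
        print(nm,R['score'],rect(W,rr,*((1,8) if nm=='rest' else (66,78))), np.degrees(axis_yaw(W[rr][:,:2][~np.isnan(W[rr][:,0])])))
# knob pointer
kn=(np.hypot(W[...,0]-520,W[...,1]+386)<34)&(W[...,2]>55)
w=kn&(img.min(2)>150); print('white',W[w].mean(0),w.sum()); 
b=kn&(W[...,2]>85);print('bar',rect(W,b,85,105),np.degrees(axis_yaw(W[b][:,:2])),W[b].mean(0),np.percentile(W[b][:,2],[5,50,95]))
k=kn&(W[...,2]<72);print('disc',cv2.minEnclosingCircle(W[k][:,:2].astype(np.float32)))
g=(img[...,1]>img[...,0]+60)&(img[...,1]>img[...,2]+60)&(np.hypot(W[...,0]-547,W[...,1]+343)<30);print('green',W[g].mean(0),g.sum())
E
```

```text
warmer (((529.6134033203125, -252.12075805664062), (398.0791320800781, 174.2887420654297), 85.75902557373047), 10562)Traceback (most recent call last):
  File "<stdin>", line 9, in <module>
    return _quantile_unchecked(
        a, q, axis, out, overwrite_input, method, keepdims, weights)
    return _ureduce(a,
                    func=_quantile_ureduce_func,
    ...<5 lines>...
                    overwrite_input=overwrite_input,
                    method=method)
    r = func(a, **kwargs)
    result = _quantile(arr,
                       quantiles=q,
    ...<2 lines>...
                       out=out,
                       weights=wgt)
    slices_having_nans = np.isnan(arr[-1, ...])
                                  ~~~^^^^^^^^^
IndexError: index -1 is out of bounds for axis 0 with size 0
```

Run:
```python
from h import *
c=shot('wrist');W=cloud(c);img=c['image'].astype(int)
box=(W[...,2]>44)&(W[...,2]<60)&(W[...,1]<-40)&(W[...,1]>-310)&(W[...,0]>430)&(W[...,0]<640)
dark=box&(img.sum(2)<270)
q=W[dark]
for s in (q[q[:,0]>590],q[q[:,0]<480]):
    if len(s)<10: continue
    print('plate',len(s),np.percentile(s,2,0).round(1),np.percentile(s,98,0).round(1)); f=np.polyfit(s[:,1],s[:,0],1);print(f, np.polyval(f,-188))
q=W[box&(W[...,2]>52)&(W[...,0]>465)&(W[...,0]<600)]
best=None
for yaw in np.radians(np.arange(-8,8,.25)):
    t=-q[:,0]*np.sin(yaw)+q[:,1]*np.cos(yaw)
    hi,e=np.histogram(t,np.arange(-400,50,1.)); hi=np.convolve(hi,np.ones(5)/5,'same')
    mods=np.zeros(len(hi))
    for o in (-102,-60,-21,21,60,102): mods+=np.roll(hi,-o)
    k=mods.argmax()
    if best is None or mods[k]>best[0]: best=(mods[k],yaw,e[k]+.5,len(q))
b=best;print('rods',b,'yaw',np.degrees(b[1]),'cy at x=534.5',(b[2]+534.5*np.sin(b[1]))/np.cos(b[1]))
for nm in ['rest','brush']:
    for R in arm.regions_of('wrist',nm):
        rr=R['region']
        if rr.sum()>15000: continue
        p=W[rr];p=p[p[:,2]>(1 if nm=='rest' else 65)]
        if len(p): print(nm,R['score'],rect(W,rr,*((1,8) if nm=='rest' else (66,78))), np.degrees(axis_yaw(p[:,:2])))
br=[R['region'] for R in arm.regions_of('wrist','brush') if R['region'].sum()<4000]
if br:
    h=br[0]&(W[...,2]>66)&(img[...,0]<130)&(img[...,0]>img[...,2]+15);p=W[h]
    print('handle',len(p),np.median(p,0),np.degrees(axis_yaw(p[:,:2])),cv2.minAreaRect(p[:,:2].astype(np.float32)))
kn=(np.hypot(W[...,0]-520,W[...,1]+386)<34)&(W[...,2]>55)
w=kn&(img.min(2)>150); print('white',W[w].mean(0),w.sum()); 
b=kn&(W[...,2]>85);print('bar',rect(W,b,85,105),np.degrees(axis_yaw(W[b][:,:2])),np.percentile(W[b][:,2],[5,50,95]))
k=kn&(W[...,2]<72);print('disc',cv2.minEnclosingCircle(W[k][:,:2].astype(np.float32)))
g=(img[...,1]>img[...,0]+60)&(img[...,1]>img[...,2]+60)&(np.hypot(W[...,0]-547,W[...,1]+343)<30);print('green',W[g].mean(0),g.sum())
cv2.imwrite('pics/crop1.png',cv2.resize(c['image'][90:230,140:410,::-1],None,fx=2.9,fy=2.9,interpolation=cv2.INTER_CUBIC))
```

```text
plate 710 [ 605.9 -305.4   49.5] [627.7 -65.6  53.8]
[7.38846464e-02 6.30810068e+02] 616.9197548720831
plate 631 [ 442.8 -305.3   45. ] [466.2 -53.2  54.1]
[7.44789648e-02 4.67500079e+02] 453.4980339902429
rods (np.float64(257.0), np.float64(-0.07417649320975901), np.float64(-149.5), 2491) yaw -4.25 cy at x=534.5 -189.63244212441552
rest 0.83 (((462.8984069824219, 18.925195693969727), (239.52685546875, 81.99034118652344), 2.786630630493164), 5164) -177.15082424021608
brush 0.97 (((521.5267944335938, -167.71084594726562), (38.69618225097656, 197.31216430664062), 12.426617622375488), 1972) 102.53054834158527
handle 837 [ 530.48391186 -208.14306422   71.78266435] 102.50570355696695 ((531.0125732421875, -208.2720947265625), (21.17367935180664, 114.07708740234375), 12.830992698669434)
white [ 508.97302879 -377.88606915  194.71043336] 67
bar (((519.6077270507812, -386.5246887207031), (14.296119689941406, 56.8591194152832), 40.312931060791016), 313) 101.29555464659383 [535.83880198 596.95268455 615.25607813]
disc ((520.0632934570312, -385.9895935058594), 33.938720703125)
green [ 549.8984872  -342.87932244   50.97809449] 61
```

View pics/crop1.png

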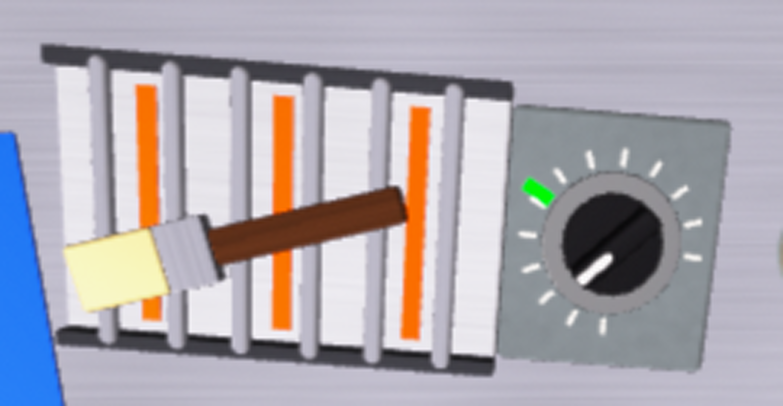

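Poses: warmer (535,-188, -4.25°), brush (521.5,-167.7, 102.5°), rest (463,19, 2.8°), knob (519.6,-386.5) at about 0.79 rad. The crop confirms the pointer points lower-left. Now I go to the brush.

Call:
send_rows([
  {"jaw": 1, "translation": [0.2, -0.5, 0.5], "yaw": 0},
  {"jaw": 1, "translation": [0.4, -1, 1], "yaw": 0},
  {"jaw": 1, "translation": [0.4, -1, 1], "yaw": 0},
  {"jaw": 1, "translation": [0.4, -1, 1], "yaw": 0},
])

```text
t: 4.92
tcp_pos: [523.2, -249.4, 431.0]
ee_rot: [-3.138, 0.005, 0.002]
force: [1.0, 0.4, -1.0]
grip_width: 1.0
gripper_force: 0.0
```

Call:
send_rows([
  {"jaw": 1, "translation": [0, -0.5, 0.5], "yaw": 0},
  {"jaw": 0.3, "translation": [0, -0.93, 1], "yaw": 0},
  {"jaw": 0, "translation": [0, -0.93, 1], "yaw": 0},
  {"jaw": 0, "translation": [0, -0.93, 1], "yaw": 0},
])

```text
t: 5.25
tcp_pos: [522.0, -176.1, 352.3]
ee_rot: [-3.139, 0.005, 0.002]
force: [-0.8, -0.1, -0.4]
grip_width: 0.809
gripper_force: 0.0
```

Call:
send_rows([
  {"jaw": 0, "translation": [0, 0, 0.5], "yaw": 0.2153},
  {"jaw": 0, "translation": [0, 0, 1], "yaw": 0.2153},
  {"jaw": 0, "translation": [0, 0, 1], "yaw": 0.2153},
  {"jaw": 0, "translation": [0, 0, 1], "yaw": 0.2153},
  {"jaw": 0, "translation": [0, 0, 1], "yaw": 0.2153},
  {"jaw": 0, "translation": [0, 0, 1], "yaw": 0.2153},
  {"jaw": 0, "translation": [0, 0, 1], "yaw": 0.2153},
  {"jaw": 0, "translation": [0, 0, 1], "yaw": 0.2153},
  {"jaw": 0, "translation": [0, 0, 1], "yaw": 0.2153},
  {"jaw": 0, "translation": [0, 0, 1], "yaw": 0.2153},
  {"jaw": 0, "translation": [0, 0, 1], "yaw": 0.2153},
  {"jaw": 0, "translation": [0, 0, 1], "yaw": 0.2153},
  {"jaw": 0, "translation": [0, 0, 1], "yaw": 0.2153},
])

```text
t: 6.33
tcp_pos: [524.1, -179.5, 276.9]
ee_rot: [-3.141, -0.001, -1.349]
force: [-0.0, -1.1, 1.0]
grip_width: 0.501
gripper_force: 0.0
```

Run:
```python
from h import *
s=arm.read_state();print(s['t'],s['tcp_pos'],s['ee_rot'],s['qpos'],s['grip_width'])
c=shot('wrist','wrist2');W=cloud(c);print(sum(~np.isnan(W[...,0]).ravel()))
for R in arm.regions_of('wrist','brush')[:2]:
    p=W[R['region']];p=p[p[:,2]>65];print(R['score'],len(p),cv2.minAreaRect(p[:,:2].astype(np.float32)))
c=shot('side');W=cloud(c)
for R in arm.regions_of('side','brush')[:2]:
    p=W[R['region']];p=p[p[:,2]>63];print(R['score'],len(p),cv2.minAreaRect(p[:,:2].astype(np.float32)) if len(p) else 0)
```

```text
6.3333 [ 524.08336809 -179.54680302  276.87204548] [-3.14064881e+00 -7.72743944e-04 -1.34946399e+00] [-3.72081071e-01  9.84915812e-02  2.00547733e+00 -1.31120427e-04
  1.03640914e+00  2.54824559e+00] 0.5006479675684282
305971
0.93 4976 ((521.7628173828125, -167.45790100097656), (39.91352844238281, 198.34190368652344), 12.642849922180176)
0.91 432 ((519.417724609375, -161.6922607421875), (40.59953308105469, 197.3125457763672), 13.358024597167969)
0.45 0 0
```

Call:
send_rows([
  {"jaw": 0, "translation": [0, 0, 0.5], "yaw": 0},
  {"jaw": 0, "translation": [0, 0, 1], "yaw": 0},
  {"jaw": 0, "translation": [0, 0, 1], "yaw": 0},
])

```text
t: 6.78
tcp_pos: [520.2, -177.5, 190.0]
ee_rot: [3.134, 0.005, -1.351]
force: [-1.3, 1.2, -2.1]
grip_width: 0.505
gripper_force: 0.0
```

Call:
send_rows([
  {"jaw": 0, "translation": [0, 0, 0.4], "yaw": 0},
  {"jaw": 0, "translation": [0, 0, 0.8], "yaw": 0},
  {"jaw": 0, "translation": [0, 0, 1], "yaw": 0},
  {"jaw": 0, "translation": [0, 0, 1.0], "yaw": 0},
])

```text
t: 7.12
tcp_pos: [522.4, -178.3, 114.3]
ee_rot: [3.138, 0.002, -1.352]
force: [-1.4, 0.4, -1.2]
grip_width: 0.5
gripper_force: 0.0
```

Call:
send_rows([
  {"jaw": 0, "translation": [0, 0, 0.2], "yaw": 0},
  {"jaw": 0, "translation": [0, 0, 0.35], "yaw": 0},
  {"jaw": 0, "translation": [0, 0, 0.43], "yaw": 0},
  {"jaw": 0, "translation": [0, 0, 0.43], "yaw": 0},
  {"jaw": -1, "translation": [0, 0, 0.43], "yaw": 0},
  {"jaw": -1, "translation": [0, 0, 0.43], "yaw": 0},
  {"jaw": -1, "translation": [0, 0, 0.43], "yaw": 0},
  {"jaw": -1, "translation": [0, 0, 0.43], "yaw": 0},
  {"jaw": -1, "translation": [0, 0, 0.43], "yaw": 0},
  {"jaw": -1, "translation": [0, 0, 0.43], "yaw": 0},
])

```text
t: 7.95
tcp_pos: [523.9, -178.9, 82.1]
ee_rot: [-3.141, -0.0, -1.353]
force: [-1.6, 0.9, 6.4]
grip_width: 0.236
gripper_force: 30.0
```

Call:
send_rows([
  {"jaw": -1, "translation": [0, 0, -0.2], "yaw": 0},
  {"jaw": -1, "translation": [0, 0, -0.6], "yaw": 0},
  {"jaw": -1, "translation": [0, 0, -1], "yaw": 0},
  {"jaw": -1, "translation": [0, 0, -1], "yaw": 0},
  {"jaw": -1, "translation": [0, 0, -1], "yaw": 0},
])

```text
t: 8.37
tcp_pos: [524.5, -179.1, 163.2]
ee_rot: [-3.139, -0.002, -1.353]
force: [1.1, 0.5, -0.9]
grip_width: 0.24
gripper_force: 30.0
```

Call:
send_rows([
  {"jaw": -1, "translation": [0, 0, 0], "yaw": -0.2231},
  {"jaw": -1, "translation": [0, 0, 0], "yaw": -0.2231},
  {"jaw": -1, "translation": [0, 0, 0], "yaw": -0.2231},
  {"jaw": -1, "translation": [0, 0, 0], "yaw": -0.2231},
  {"jaw": -1, "translation": [0, 0, 0], "yaw": -0.2231},
  {"jaw": -1, "translation": [0, 0, 0], "yaw": -0.2231},
  {"jaw": -1, "translation": [0, 0, 0], "yaw": -0.2231},
  {"jaw": -1, "translation": [0, 0, 0], "yaw": -0.2231},
  {"jaw": -1, "translation": [0, 0, 0], "yaw": -0.2231},
  {"jaw": -1, "translation": [0, 0, 0], "yaw": -0.2231},
  {"jaw": -1, "translation": [0, 0, 0], "yaw": -0.2231},
  {"jaw": -1, "translation": [0, 0, 0], "yaw": -0.2231},
  {"jaw": -1, "translation": [0, 0, 0], "yaw": -0.2231},
])

```text
t: 9.45
tcp_pos: [522.8, -178.5, 160.2]
ee_rot: [-3.141, 0.002, 0.051]
force: [0.3, -0.4, -0.9]
grip_width: 0.239
gripper_force: 30.0
```

Call:
send_rows([
  {"jaw": -1, "translation": [-0.15, -0.4, 0], "yaw": 0},
  {"jaw": -1, "translation": [-0.3, -0.8, 0], "yaw": 0},
  {"jaw": -1, "translation": [-0.3, -1, 0], "yaw": 0},
  {"jaw": -1, "translation": [-0.3, -1, 0], "yaw": 0},
])

```text
t: 9.78
tcp_pos: [494.1, -97.6, 160.5]
ee_rot: [-3.141, 0.002, 0.049]
force: [0.7, -0.4, -0.8]
grip_width: 0.238
gripper_force: 30.0
```

Call:
send_rows([
  {"jaw": -1, "translation": [-0.1, -0.4, 0], "yaw": 0},
  {"jaw": -1, "translation": [-0.225, -0.8, 0], "yaw": 0},
  {"jaw": -1, "translation": [-0.225, -1, 0], "yaw": 0},
  {"jaw": -1, "translation": [-0.225, -1, 0], "yaw": 0},
])

```text
t: 10.12
tcp_pos: [472.8, -19.1, 160.9]
ee_rot: [-3.141, 0.001, 0.05]
force: [0.0, -0.8, -0.5]
grip_width: 0.236
gripper_force: 30.0
```

Call:
send_rows([
  {"jaw": -1, "translation": [0, -0.3, 0.2], "yaw": 0},
  {"jaw": -1, "translation": [0, -0.505, 0.6], "yaw": 0},
  {"jaw": -1, "translation": [0, -0.505, 1], "yaw": 0},
  {"jaw": -1, "translation": [0, -0.505, 1], "yaw": 0},
  {"jaw": -1, "translation": [0, -0.505, 1], "yaw": 0},
])

```text
t: 10.53
tcp_pos: [470.8, 18.9, 80.5]
ee_rot: [-3.141, 0.004, 0.048]
force: [0.2, 0.6, 0.7]
grip_width: 0.241
gripper_force: 30.0
```

Run:
```python
from h import *
s=arm.read_state();print(s['t'],s['tcp_pos'],s['ee_rot'],s['grip_width'])
for n in ['scene','side']:
  c=shot(n);W=cloud(c)
  for R in arm.regions_of(n,'brush')[:2]:
    p=W[R['region']];print(n,R['score'],len(p),cv2.minAreaRect(p[~np.isnan(p[:,0])][:,:2].astype(np.float32)),np.nanpercentile(p[:,2],[5,50,95]))
cv2.imwrite('pics/s3.png',shot('side')['image'][:,:,::-1])
```

```text
10.5333 [470.84470733  18.88736875  80.49542423] [-3.14142288  0.00401109  0.04845595] 0.2408620845099499
scene 0.94 425 ((435.37457275390625, -0.8016433715820312), (110.00264739990234, 232.82357788085938), 78.55040740966797) [62.14570522 70.27659295 75.05869581]
side 0.84 665 ((488.69683837890625, -8.487319946289062), (189.92123413085938, 232.1193389892578), 39.221134185791016) [57.09526705 71.18645717 74.73940395]
side 0.62 3051 ((443.82330322265625, -123.0869140625), (196.52830505371094, 952.1031494140625), 31.475791931152344) [13.06113094 45.01673875 57.5662518 ]
```

Still level and held. Now I lower it 51 mm, release, and rise.

Call:
send_rows([
  {"jaw": -1, "translation": [0, 0, 0.25], "yaw": 0},
  {"jaw": -1, "translation": [0, 0, 0.45], "yaw": 0},
  {"jaw": -1, "translation": [0, 0, 0.55], "yaw": 0},
  {"jaw": -1, "translation": [0, 0, 0.6], "yaw": 0},
  {"jaw": -1, "translation": [0, 0, 0.63], "yaw": 0},
  {"jaw": -1, "translation": [0, 0, 0.63], "yaw": 0},
])

```text
t: 11.28
tcp_pos: [472.0, 19.3, 31.4]
ee_rot: [-3.142, -0.0, 0.049]
force: [-0.2, 0.3, -0.7]
grip_width: 0.236
gripper_force: 30.0
```

Call:
send_rows([
  {"jaw": -0.3, "translation": [0, 0, 0], "yaw": 0},
  {"jaw": 0, "translation": [0, 0, 0], "yaw": 0},
  {"jaw": 0, "translation": [0, 0, 0], "yaw": 0},
  {"jaw": 0, "translation": [0, 0, 0], "yaw": 0},
  {"jaw": 0, "translation": [0, 0, -0.5], "yaw": 0},
  {"jaw": 0, "translation": [0, 0, -1], "yaw": 0},
  {"jaw": 0, "translation": [0, 0, -1], "yaw": 0},
])

```text
t: 11.87
tcp_pos: [475.0, 19.4, 116.9]
ee_rot: [3.141, -0.008, 0.049]
force: [2.0, -0.6, 0.8]
grip_width: 0.501
gripper_force: 0.0
```

Call:
send_rows([
  {"jaw": 1, "translation": [0, -0.5, -0.5], "yaw": 0.0078},
  {"jaw": 1, "translation": [0, -1, -1], "yaw": 0.0078},
  {"jaw": 1, "translation": [0, -1, -1], "yaw": 0.0078},
  {"jaw": 1, "translation": [0, -1, -1], "yaw": 0.0078},
])

```text
t: 12.2
tcp_pos: [469.8, 102.1, 195.6]
ee_rot: [-3.14, -0.007, 0.002]
force: [1.7, -0.3, 0.6]
grip_width: 0.76
gripper_force: 0.0
```

Call:
send_rows([
  {"jaw": 1, "translation": [0, -0.5, -0.5], "yaw": 0},
  {"jaw": 1, "translation": [0, -1, -1], "yaw": 0},
  {"jaw": 1, "translation": [0, -1, -1], "yaw": 0},
  {"jaw": 1, "translation": [0, -1, -1], "yaw": 0},
])

```text
t: 12.53
tcp_pos: [469.6, 182.2, 275.3]
ee_rot: [-3.139, -0.006, 0.002]
force: [0.4, 0.4, 0.5]
grip_width: 0.997
gripper_force: 0.0
```

```bash
cat > look.py <<'E'
from h import *
import sys
s=arm.read_state();print(s['t'],s['tcp_pos'].round(1),s['ee_rot'].round(4),s['qpos'].round(3))
for n in sys.argv[2:]:
  c=shot(n,sys.argv[1]+n);W=cloud(c)
  for R in arm.regions_of(n,'brush')[:1]:
    p=W[R['region']];p=p[~np.isnan(p[:,0])];print(n,'brush',R['score'],len(p),cv2.minAreaRect(p[:,:2].astype(np.float32)) if len(p) else 0,np.percentile(p[:,2],50))
  for R in arm.regions_of(n,'tube0'):
    if R['score']<.3: continue
    p=W[R['region']];p=p[~np.isnan(p[:,0])]
    if len(p)<30: continue
    top=np.percentile(p[:,2],95);q=p[p[:,2]>top-14]
    (cx,cy),(a,b),an=cv2.minAreaRect(q[:,:2].astype(np.float32))
    if a<b: an+=90
    print(n,'tube',round(R['score'],2),len(p),'top %.1f  c (%.1f %.1f) size %.0f %.0f yaw %.1f'%(top,cx,cy,max(a,b),min(a,b),(an+90)%180-90))
E
python3 look.py a wrist scene
```

```text
12.5333 [469.6 182.2 275.3] [-3.1392e+00 -5.9000e-03  2.2000e-03] [0.324 0.01  2.102 0.    1.023 1.892]
wrist brush 0.71 3988 ((459.9240417480469, 14.09781265258789), (199.5372772216797, 47.67723083496094), 2.7720813751220703) 20.043150731706106
wrist tube 0.9 4934 top 57.3  c (444.9 254.5) size 118 48 yaw -8.5
wrist tube 0.79 6563 top 57.4  c (595.1 131.3) size 117 49 yaw -4.4
wrist tube 0.71 6565 top 57.3  c (588.6 249.1) size 117 48 yaw -0.5
wrist tube 0.7 5250 top 57.2  c (443.8 356.5) size 118 49 yaw -2.6
wrist tube 0.56 7054 top 57.2  c (595.2 356.2) size 117 48 yaw -0.8
scene brush 0.68 739 ((457.2204284667969, 22.39319610595703), (199.0297393798828, 51.427818298339844), 4.371641635894775) 20.005354093682108
scene tube 0.95 753 top 59.2  c (587.7 246.2) size 117 49 yaw -0.4
scene tube 0.91 534 top 59.1  c (449.5 353.0) size 107 46 yaw -1.3
scene tube 0.73 677 top 59.5  c (437.7 202.8) size 149 117 yaw 82.1
scene tube 0.72 718 top 58.9  c (595.2 353.0) size 117 48 yaw 2.3
scene tube 0.67 802 top 59.3  c (593.9 128.2) size 118 50 yaw -4.1
scene tube 0.56 10723 top 61.1  c (528.4 -251.4) size 398 176 yaw 85.7
```

Call:
send_rows([
  {"jaw": 1, "translation": [0, 0, -0.5], "yaw": 0.0118},
  {"jaw": 1, "translation": [0, 0, -1], "yaw": 0.0118},
  {"jaw": 1, "translation": [0, 0, -1], "yaw": 0.0118},
  {"jaw": 1, "translation": [0, 0, -1], "yaw": 0.0118},
  {"jaw": 1, "translation": [0, 0, -1], "yaw": 0.0118},
  {"jaw": 1, "translation": [0, 0, -1], "yaw": 0.0118},
])

```text
t: 13.33
tcp_pos: [467.2, 178.7, 349.5]
ee_rot: [3.141, 0.002, -0.074]
force: [0.0, 0.1, 1.0]
grip_width: 0.999
gripper_force: 0.0
```

```bash
cat > tubes.py <<'E'
from h import *
import sys
from scipy.optimize import least_squares
yw=np.radians(-4.25);X=np.array([np.cos(yw),np.sin(yw)]);Y=np.array([np.sin(yw),-np.cos(yw)])
def tubes(n,save=None,zc=None):
  """cylinder fit r=27 to each tube region"""
  c=shot(n,save);W=cloud(c);out=[]
  for R in arm.regions_of(n,'tube0'):
    p=W[R['region']];p=p[~np.isnan(p[:,0])]
    if R['score']<.3 or len(p)<100 or len(p)>9000: continue
    top=np.percentile(p[:,2],95);p=p[p[:,2]>top-24]
    (cx,cy),(a,b),an=cv2.minAreaRect(p[:,:2].astype(np.float32))
    if a<b: an+=90
    an=np.radians((an+90)%180-90)
    f=lambda v:np.hypot((p[:,1]-v[0])*np.cos(v[1])-(p[:,0]-cx)*np.sin(v[1]),p[:,2]-v[2])-27
    s=least_squares(f,[cy,an,top-27],loss='soft_l1')
    y0,a,z0=s.x;t=(p[:,0]-cx)*np.cos(a)+(p[:,1]-y0)*np.sin(a);l,h=np.percentile(t,[1,99]);m=(l+h)/2
    out.append((cx+m*np.cos(a),y0+m*np.sin(a),z0,np.degrees(a),h-l,R['score']))
  return c,W,out
if __name__=='__main__':
  s=arm.read_state();T=s['tcp_pos'];print(s['t'],T.round(1),s['ee_rot'].round(4),s['grip_width'])
  for n in sys.argv[2:]:
    c,W,o=tubes(n,sys.argv[1]+n)
    for v in o:
      d=np.array(v[:2])-T[:2];print(n,'(%.1f %.1f %.1f) yaw %.1f len %.0f sc %.2f'%v,' tool shift/80: x %.3f y %.3f'%(d@X/80,d@Y/80))
E
python3 tubes.py b wrist scene
python3 - <<'E'
from h import *
c=shot('wrist');W=cloud(c)
m=(W[...,0]>480)&(W[...,0]<560)&(abs(W[...,1]-200)<220)&(W[...,2]<25)
for y in range(60,440,6):
    k=m&(abs(W[...,1]-y)<3)
    if k.sum()>20: print(y,np.percentile(W[k][:,2],95).round(0),end='; ')
E
```

```text
13.3333 [467.2 178.7 349.5] [ 3.1406e+00  2.3000e-03 -7.4300e-02] 0.9986441171159437
wrist (595.1 357.4 29.7) yaw -0.9 len 114 sc 0.83  tool shift/80: x 1.429 y -2.346
wrist (445.5 254.5 29.8) yaw -8.3 len 116 sc 0.82  tool shift/80: x -0.341 y -0.925
wrist (445.0 357.0 29.8) yaw -2.5 len 115 sc 0.81  tool shift/80: x -0.442 y -2.202
wrist (589.0 249.1 29.8) yaw -0.5 len 114 sc 0.75  tool shift/80: x 1.453 y -0.991
wrist (595.4 131.2 29.9) yaw -4.4 len 114 sc 0.68  tool shift/80: x 1.642 y 0.474
wrist (464.5 17.7 -9.1) yaw 3.3 len 235 sc 0.65  tool shift/80: x 0.115 y 2.009
scene (595.1 130.9 30.3) yaw -4.2 len 116 sc 0.91  tool shift/80: x 1.638 y 0.478
scene (444.8 254.5 30.1) yaw -8.5 len 116 sc 0.82  tool shift/80: x -0.349 y -0.924
scene (588.8 249.2 30.3) yaw -0.4 len 116 sc 0.79  tool shift/80: x 1.451 y -0.992
scene (443.5 356.6 30.0) yaw -3.1 len 116 sc 0.78  tool shift/80: x -0.460 y -2.195
scene (595.7 356.8 30.0) yaw -1.3 len 116 sc 0.58  tool shift/80: x 1.436 y -2.339
scene (290.8 -346.3 -13.4) yaw 89.5 len 274 sc 0.40  tool shift/80: x -1.713 y 6.708
60 5.0; 66 4.0; 72 2.0; 78 2.0; 84 1.0; 90 1.0; 96 2.0; 102 18.0; 108 18.0; 114 5.0; 120 5.0; 126 4.0; 132 4.0; 138 4.0; 144 5.0; 150 4.0; 156 5.0; 162 4.0; 168 4.0; 174 5.0; 180 4.0; 186 5.0; 192 18.0; 198 18.0; 204 5.0; 210 4.0; 216 4.0; 222 5.0; 228 5.0; 234 10.0; 240 11.0; 246 17.0; 252 10.0; 258 14.0; 264 6.0; 270 5.0; 276 4.0; 282 4.0; 288 4.0; 294 5.0; 300 18.0; 306 18.0; 312 5.0; 318 5.0; 324 5.0; 330 5.0; 336 5.0; 342 4.0; 348 5.0; 354 5.0; 360 5.0; 366 5.0; 372 4.0; 378 5.0; 384 5.0; 390 4.0; 396 4.0; 402 4.0; 408 17.0; 414 18.0;
```

The tube fits from both cameras agree to about 1 mm. First tube, the near one at (595,131), goes to place2.

Call:
send_rows([
  {"jaw": 1, "translation": [0.4, 0.12, 0.5], "yaw": 0},
  {"jaw": 1, "translation": [0.8, 0.25, 1], "yaw": 0},
  {"jaw": 1, "translation": [0.8, 0.25, 1], "yaw": 0},
  {"jaw": 1, "translation": [0.8, 0.25, 1], "yaw": 0},
])

```text
t: 13.92
tcp_pos: [530.1, 153.4, 267.1]
ee_rot: [3.14, 0.005, -0.075]
force: [-0.4, -0.0, 0.5]
grip_width: 1.0
gripper_force: 0.0
```

Call:
send_rows([
  {"jaw": 1, "translation": [0.4, 0.12, 0.5], "yaw": 0},
  {"jaw": 1, "translation": [0.829, 0.233, 1], "yaw": 0},
  {"jaw": 1, "translation": [0.829, 0.233, 1], "yaw": 0},
  {"jaw": 1, "translation": [0.829, 0.233, 1], "yaw": 0},
])

```text
t: 14.25
tcp_pos: [595.1, 130.4, 188.4]
ee_rot: [3.141, 0.004, -0.075]
force: [-0.6, -0.6, 0.1]
grip_width: 1.003
gripper_force: 0.0
```

Call:
send_rows([
  {"jaw": 1, "translation": [0, 0, 0.5], "yaw": 0},
  {"jaw": 1, "translation": [0, 0, 0.9], "yaw": 0},
  {"jaw": 1, "translation": [0, 0, 1], "yaw": 0},
  {"jaw": 1, "translation": [0, 0, 1], "yaw": 0},
])

```text
t: 14.58
tcp_pos: [593.5, 131.4, 110.5]
ee_rot: [3.141, 0.003, -0.074]
force: [-0.2, -0.1, 0.4]
grip_width: 0.999
gripper_force: 0.0
```

Call:
send_rows([
  {"jaw": 1, "translation": [0, 0, 0.3], "yaw": 0},
  {"jaw": 1, "translation": [0, 0, 0.6], "yaw": 0},
  {"jaw": 1, "translation": [0, 0, 0.814], "yaw": 0},
  {"jaw": 1, "translation": [0, 0, 0.814], "yaw": 0},
  {"jaw": -1, "translation": [0, 0, 0.814], "yaw": 0},
  {"jaw": -1, "translation": [0, 0, 0.814], "yaw": 0},
  {"jaw": -1, "translation": [0, 0, 0.814], "yaw": 0},
  {"jaw": -1, "translation": [0, 0, 0.814], "yaw": 0},
  {"jaw": -1, "translation": [0, 0, 0.814], "yaw": 0},
  {"jaw": -1, "translation": [0, 0, 0.814], "yaw": 0},
  {"jaw": -1, "translation": [0, 0, 0.814], "yaw": 0},
])

```text
t: 15.5
tcp_pos: [595.2, 131.2, 46.5]
ee_rot: [-3.141, -0.0, -0.074]
force: [-1.1, 0.5, 7.8]
grip_width: 0.585
gripper_force: 30.0
```

Call:
send_rows([
  {"jaw": -1, "translation": [0, 0, -0.2], "yaw": 0},
  {"jaw": -1, "translation": [0, 0, -0.5], "yaw": 0},
  {"jaw": -1, "translation": [0, 0, -0.8], "yaw": 0},
  {"jaw": -1, "translation": [0, 0, -1], "yaw": 0},
  {"jaw": -1, "translation": [0, 0, -1], "yaw": 0},
])

```text
t: 15.92
tcp_pos: [596.5, 131.4, 129.1]
ee_rot: [-3.141, -0.004, -0.074]
force: [0.4, -0.3, -1.2]
grip_width: 0.592
gripper_force: 30.0
```

Call:
send_rows([
  {"jaw": -1, "translation": [-0.05, 0.3, -0.5], "yaw": 0},
  {"jaw": -1, "translation": [-0.1, 0.7, -1], "yaw": 0},
  {"jaw": -1, "translation": [-0.155, 1, -1], "yaw": 0},
  {"jaw": -1, "translation": [-0.155, 1, -1], "yaw": 0},
])

```text
t: 16.25
tcp_pos: [576.7, 48.9, 208.1]
ee_rot: [3.141, -0.003, -0.075]
force: [1.1, 0.5, -1.7]
grip_width: 0.585
gripper_force: 30.0
```

Call:
send_rows([
  {"jaw": -1, "translation": [-0.05, 0.4, 0], "yaw": 0},
  {"jaw": -1, "translation": [-0.1, 0.8, 0], "yaw": 0},
  {"jaw": -1, "translation": [-0.15, 1, 0], "yaw": 0},
  {"jaw": -1, "translation": [-0.15, 1, 0], "yaw": 0},
])

```text
t: 16.58
tcp_pos: [557.4, -29.0, 204.6]
ee_rot: [3.141, 0.002, -0.076]
force: [0.0, 0.6, -1.9]
grip_width: 0.585
gripper_force: 30.0
```

Call:
send_rows([
  {"jaw": -1, "translation": [-0.05, 0.4, 0], "yaw": 0},
  {"jaw": -1, "translation": [-0.1, 0.8, 0], "yaw": 0},
  {"jaw": -1, "translation": [-0.15, 1, 0], "yaw": 0},
  {"jaw": -1, "translation": [-0.15, 1, 0], "yaw": 0},
  {"jaw": -1, "translation": [-0.15, 1, 0], "yaw": 0},
])

```text
t: 17.0
tcp_pos: [540.5, -105.7, 205.0]
ee_rot: [-3.141, 0.001, -0.075]
force: [0.5, -0.5, -1.3]
grip_width: 0.587
gripper_force: 30.0
```

Call:
send_rows([
  {"jaw": -1, "translation": [0, 0.02, 0.4], "yaw": 0},
  {"jaw": -1, "translation": [0, 0.02, 0.8], "yaw": 0},
  {"jaw": -1, "translation": [0, 0.02, 1], "yaw": 0},
  {"jaw": -1, "translation": [0, 0.02, 1], "yaw": 0},
])

```text
t: 17.33
tcp_pos: [538.7, -105.5, 122.1]
ee_rot: [-3.14, 0.006, -0.073]
force: [-1.2, -0.5, -3.1]
grip_width: 0.583
gripper_force: 30.0
```

```bash
python3 tubes.py c scene
```

```text
17.3333 [ 538.7 -105.5  122.1] [-3.1405  0.006  -0.073 ] 0.5826972887177448
scene (444.3 356.9 29.9) yaw -2.3 len 115 sc 0.97  tool shift/80: x -1.606 y -5.677
scene (595.3 357.1 30.0) yaw -1.1 len 115 sc 0.87  tool shift/80: x 0.276 y -5.819
scene (546.9 -107.2 105.7) yaw -4.4 len 99 sc 0.83  tool shift/80: x 0.104 y 0.013
scene (444.3 254.8 30.0) yaw -9.4 len 116 sc 0.78  tool shift/80: x -1.511 y -4.404
scene (589.7 248.8 30.1) yaw -0.7 len 114 sc 0.75  tool shift/80: x 0.307 y -4.464
```

Call:
send_rows([
  {"jaw": -1, "translation": [0, 0, 0.15], "yaw": 0},
  {"jaw": -1, "translation": [0, 0, 0.28], "yaw": 0},
  {"jaw": -1, "translation": [0, 0, 0.38], "yaw": 0},
  {"jaw": -1, "translation": [0, 0, 0.43], "yaw": 0},
  {"jaw": -1, "translation": [0, 0, 0.43], "yaw": 0},
  {"jaw": -1, "translation": [0, 0, 0.43], "yaw": 0},
])

```text
t: 17.93
tcp_pos: [540.8, -106.3, 91.4]
ee_rot: [-3.14, 0.0, -0.074]
force: [0.4, 8.3, 1.4]
grip_width: 0.589
gripper_force: 30.0
```

Call:
send_rows([
  {"jaw": 0.4, "translation": [0, 0, 0], "yaw": 0},
  {"jaw": 0.4, "translation": [0, 0, 0], "yaw": 0},
  {"jaw": 0.4, "translation": [0, 0, 0], "yaw": 0},
  {"jaw": 0.4, "translation": [0, 0, 0], "yaw": 0},
  {"jaw": 0.4, "translation": [0, 0, -0.5], "yaw": 0},
  {"jaw": 0.4, "translation": [0, 0, -1], "yaw": 0},
  {"jaw": 0.4, "translation": [0, 0, -1], "yaw": 0},
  {"jaw": 0.4, "translation": [0, 0, -1], "yaw": 0},
])

```text
t: 18.6
tcp_pos: [542.1, -107.6, 173.9]
ee_rot: [3.141, -0.004, -0.074]
force: [-1.1, -0.1, -0.8]
grip_width: 0.696
gripper_force: 0.0
```

```bash
python3 tubes.py d scene side
```

```text
18.6 [ 542.1 -107.6  173.9] [ 3.1408 -0.0043 -0.074 ] 0.6963471786665734
scene (595.7 357.0 30.1) yaw -0.9 len 115 sc 0.94  tool shift/80: x 0.238 y -5.841
scene (569.7 -113.2 76.4) yaw 70.2 len 61 sc 0.94  tool shift/80: x 0.349 y 0.044
scene (443.6 357.0 30.0) yaw -2.7 len 117 sc 0.73  tool shift/80: x -1.658 y -5.701
scene (445.3 254.2 30.3) yaw -8.6 len 114 sc 0.66  tool shift/80: x -1.542 y -4.421
scene (589.4 248.9 30.0) yaw -0.3 len 114 sc 0.59  tool shift/80: x 0.260 y -4.488
side (585.4 250.5 29.2) yaw -0.2 len 116 sc 0.94  tool shift/80: x 0.208 y -4.504
side (592.9 358.6 29.6) yaw -1.0 len 119 sc 0.88  tool shift/80: x 0.201 y -5.859
side (440.2 256.8 29.3) yaw -8.5 len 113 sc 0.76  tool shift/80: x -1.608 y -4.448
side (441.4 358.5 29.3) yaw -2.6 len 117 sc 0.68  tool shift/80: x -1.687 y -5.717
side (539.0 -104.8 74.7) yaw -4.3 len 119 sc 0.65  tool shift/80: x -0.042 y -0.032
```

Call:
send_rows([
  {"jaw": 0.4, "translation": [0.05, -0.5, 0], "yaw": 0},
  {"jaw": 1, "translation": [0.055, -0.9, 0], "yaw": 0},
  {"jaw": 1, "translation": [0.055, -0.9, 0], "yaw": 0},
])

```text
t: 19.05
tcp_pos: [550.1, -32.3, 170.4]
ee_rot: [-3.141, 0.002, -0.072]
force: [-0.5, -0.8, -0.0]
grip_width: 0.814
gripper_force: 0.0
```

Call:
send_rows([
  {"jaw": 1, "translation": [0.05, -0.5, 0], "yaw": 0},
  {"jaw": 1, "translation": [0.055, -0.9, 0], "yaw": 0},
  {"jaw": 1, "translation": [0.055, -0.9, 0], "yaw": 0},
])

```text
t: 19.3
tcp_pos: [560.1, 39.2, 170.6]
ee_rot: [-3.141, 0.001, -0.072]
force: [0.0, -1.3, -0.1]
grip_width: 0.997
gripper_force: 0.0
```

Call:
send_rows([
  {"jaw": 1, "translation": [0.05, -0.5, 0], "yaw": 0},
  {"jaw": 1, "translation": [0.055, -0.9, 0], "yaw": 0},
  {"jaw": 1, "translation": [0.055, -0.9, 0], "yaw": 0},
])

```text
t: 19.55
tcp_pos: [570.0, 110.5, 170.8]
ee_rot: [-3.141, 0.001, -0.072]
force: [-0.1, -0.5, 0.5]
grip_width: 0.996
gripper_force: 0.0
```

Call:
send_rows([
  {"jaw": 1, "translation": [0.05, -0.5, 0.1], "yaw": 0},
  {"jaw": 1, "translation": [0.055, -0.9, 0.3], "yaw": 0},
  {"jaw": 1, "translation": [0.055, -0.9, 0.3], "yaw": 0},
])

```text
t: 19.8
tcp_pos: [578.7, 181.5, 144.6]
ee_rot: [3.141, 0.003, -0.072]
force: [-1.0, 0.6, -1.6]
grip_width: 0.998
gripper_force: 0.0
```

Call:
send_rows([
  {"jaw": 1, "translation": [0.05, -0.5, 0.1], "yaw": 0},
  {"jaw": 1, "translation": [0.055, -0.885, 0.27], "yaw": 0},
  {"jaw": 1, "translation": [0.055, -0.885, 0.27], "yaw": 0},
  {"jaw": 1, "translation": [0.055, -0.885, 0.27], "yaw": 0},
])

```text
t: 20.13
tcp_pos: [588.5, 248.9, 124.4]
ee_rot: [3.14, 0.002, -0.072]
force: [-0.5, -1.2, -0.2]
grip_width: 1.0
gripper_force: 0.0
```

Call:
send_rows([
  {"jaw": 1, "translation": [0, 0, 0.4], "yaw": 0},
  {"jaw": 1, "translation": [0, 0, 0.8], "yaw": 0},
  {"jaw": 1, "translation": [0, 0, 1], "yaw": 0},
  {"jaw": 1, "translation": [0, 0, 1], "yaw": 0},
  {"jaw": -1, "translation": [0, 0, 1], "yaw": 0},
  {"jaw": -1, "translation": [0, 0, 1], "yaw": 0},
  {"jaw": -1, "translation": [0, 0, 1], "yaw": 0},
  {"jaw": -1, "translation": [0, 0, 1], "yaw": 0},
  {"jaw": -1, "translation": [0, 0, 1], "yaw": 0},
  {"jaw": -1, "translation": [0, 0, 1], "yaw": 0},
  {"jaw": -1, "translation": [0, 0, 1], "yaw": 0},
])

```text
t: 21.05
tcp_pos: [589.6, 249.3, 46.7]
ee_rot: [-3.141, -0.001, -0.074]
force: [-2.0, 0.4, 7.6]
grip_width: 0.597
gripper_force: 29.2
```

Call:
send_rows([
  {"jaw": -1, "translation": [0, 0, -0.2], "yaw": 0},
  {"jaw": -1, "translation": [0, 0, -0.5], "yaw": 0},
  {"jaw": -1, "translation": [0, 0, -0.8], "yaw": 0},
  {"jaw": -1, "translation": [0, 0, -1], "yaw": 0},
  {"jaw": -1, "translation": [0, 0, -1], "yaw": 0},
])

```text
t: 21.47
tcp_pos: [590.7, 249.7, 129.2]
ee_rot: [-3.14, -0.004, -0.074]
force: [0.8, -0.6, -2.0]
grip_width: 0.596
gripper_force: 29.2
```

Call:
send_rows([
  {"jaw": -1, "translation": [-0.03, 0.3, -0.5], "yaw": 0},
  {"jaw": -1, "translation": [-0.05, 0.7, -1], "yaw": 0},
  {"jaw": -1, "translation": [-0.055, 1, -1], "yaw": 0},
])

```text
t: 21.72
tcp_pos: [579.8, 170.0, 208.7]
ee_rot: [-3.14, -0.003, -0.072]
force: [1.6, 0.1, -1.3]
grip_width: 0.595
gripper_force: 29.2
```

Call:
send_rows([
  {"jaw": -1, "translation": [-0.03, 0.45, 0], "yaw": 0},
  {"jaw": -1, "translation": [-0.055, 0.9, 0], "yaw": 0},
  {"jaw": -1, "translation": [-0.055, 1, 0], "yaw": 0},
])

```text
t: 21.97
tcp_pos: [567.1, 86.5, 204.8]
ee_rot: [3.141, 0.002, -0.075]
force: [-0.2, 0.2, -2.7]
grip_width: 0.591
gripper_force: 29.2
```

Call:
send_rows([
  {"jaw": -1, "translation": [-0.03, 0.45, 0], "yaw": 0},
  {"jaw": -1, "translation": [-0.055, 0.9, 0], "yaw": 0},
  {"jaw": -1, "translation": [-0.055, 1, 0], "yaw": 0},
])

```text
t: 22.22
tcp_pos: [557.0, 7.5, 204.7]
ee_rot: [3.141, 0.002, -0.075]
force: [0.0, -0.2, -3.1]
grip_width: 0.596
gripper_force: 29.2
```

Call:
send_rows([
  {"jaw": -1, "translation": [-0.03, 0.45, 0], "yaw": 0},
  {"jaw": -1, "translation": [-0.055, 0.9, 0], "yaw": 0},
  {"jaw": -1, "translation": [-0.055, 1, 0], "yaw": 0},
])

```text
t: 22.47
tcp_pos: [547.1, -71.7, 204.9]
ee_rot: [3.141, 0.001, -0.075]
force: [-0.1, 0.6, -2.7]
grip_width: 0.595
gripper_force: 29.2
```

Call:
send_rows([
  {"jaw": -1, "translation": [-0.03, 0.45, 0], "yaw": 0},
  {"jaw": -1, "translation": [-0.055, 0.9, 0], "yaw": 0},
  {"jaw": -1, "translation": [-0.055, 1, 0], "yaw": 0},
])

```text
t: 22.72
tcp_pos: [537.1, -151.1, 205.1]
ee_rot: [3.141, 0.001, -0.075]
force: [-0.2, 0.1, -3.8]
grip_width: 0.595
gripper_force: 29.2
```

Call:
send_rows([
  {"jaw": -1, "translation": [0, 0.3, 0], "yaw": 0},
  {"jaw": -1, "translation": [0, 0.487, 0], "yaw": 0},
  {"jaw": -1, "translation": [0, 0.487, 0.4], "yaw": 0},
  {"jaw": -1, "translation": [0, 0.487, 0.8], "yaw": 0},
  {"jaw": -1, "translation": [0, 0.487, 0.8], "yaw": 0},
  {"jaw": -1, "translation": [0, 0.487, 0.8], "yaw": 0},
])

```text
t: 23.22
tcp_pos: [533.9, -186.2, 140.5]
ee_rot: [-3.14, 0.004, -0.074]
force: [0.6, -0.8, -1.9]
grip_width: 0.595
gripper_force: 29.2
```

```bash
python3 tubes.py e scene side
```

```text
23.2167 [ 533.9 -186.2  140.5] [-3.1402  0.004  -0.0738] 0.5951928625345255
scene (542.2 -187.1 124.0) yaw -0.9 len 98 sc 0.92  tool shift/80: x 0.105 y 0.004
scene (595.9 356.9 29.9) yaw -0.4 len 115 sc 0.89  tool shift/80: x 0.271 y -6.827
scene (444.6 254.6 30.3) yaw -7.8 len 115 sc 0.84  tool shift/80: x -1.521 y -5.412
scene (444.2 356.8 30.0) yaw -3.0 len 115 sc 0.81  tool shift/80: x -1.622 y -6.686
scene (570.2 -108.9 75.6) yaw -5.5 len 57 sc 0.75  tool shift/80: x 0.381 y -0.997
side (593.4 358.7 29.4) yaw -1.1 len 118 sc 0.98  tool shift/80: x 0.237 y -6.848
side (442.7 256.3 29.5) yaw -8.5 len 118 sc 0.75  tool shift/80: x -1.547 y -5.431
side (538.9 -104.5 74.4) yaw -3.8 len 117 sc 0.65  tool shift/80: x -0.013 y -1.023
side (532.3 -185.8 124.7) yaw -1.1 len 117 sc 0.59  tool shift/80: x -0.020 y -0.004
side (441.4 358.6 29.4) yaw -2.5 len 117 sc 0.58  tool shift/80: x -1.658 y -6.706
```

Call:
send_rows([
  {"jaw": -1, "translation": [0, 0, 0.2], "yaw": 0.009},
  {"jaw": -1, "translation": [0, 0, 0.4], "yaw": 0.009},
  {"jaw": -1, "translation": [0, 0, 0.52], "yaw": 0.009},
  {"jaw": -1, "translation": [0, 0, 0.58], "yaw": 0.009},
  {"jaw": -1, "translation": [0, 0, 0.63], "yaw": 0.009},
  {"jaw": -1, "translation": [0, 0, 0.63], "yaw": 0.009},
  {"jaw": -1, "translation": [0, 0, 0.63], "yaw": 0.009},
])

```text
t: 24.0
tcp_pos: [535.5, -186.9, 92.4]
ee_rot: [-3.142, -0.001, -0.13]
force: [-0.1, 3.6, -0.3]
grip_width: 0.591
gripper_force: 29.5
```

Call:
send_rows([
  {"jaw": 0.4, "translation": [0, 0, 0], "yaw": 0},
  {"jaw": 0.4, "translation": [0, 0, 0], "yaw": 0},
  {"jaw": 0.4, "translation": [0, 0, 0], "yaw": 0},
  {"jaw": 0.4, "translation": [0, 0, 0], "yaw": 0},
  {"jaw": 0.4, "translation": [0, 0, -0.5], "yaw": 0},
  {"jaw": 0.4, "translation": [0, 0, -1], "yaw": 0},
  {"jaw": 0.4, "translation": [0, 0, -1], "yaw": 0},
  {"jaw": 0.4, "translation": [0, 0, -1], "yaw": 0},
])

```text
t: 24.67
tcp_pos: [536.1, -187.7, 174.0]
ee_rot: [3.14, -0.004, -0.131]
force: [0.7, -0.0, -0.8]
grip_width: 0.699
gripper_force: 0.0
```

Call:
send_rows([
  {"jaw": 0.4, "translation": [-0.15, -0.5, 0], "yaw": -0.009},
  {"jaw": 1, "translation": [-0.25, -0.9, 0], "yaw": -0.009},
  {"jaw": 1, "translation": [-0.25, -0.9, 0], "yaw": -0.009},
  {"jaw": 1, "translation": [-0.25, -0.9, 0], "yaw": -0.009},
])

```text
t: 25.0
tcp_pos: [523.7, -111.9, 170.7]
ee_rot: [-3.141, 0.001, -0.072]
force: [0.1, -0.9, -0.3]
grip_width: 0.887
gripper_force: 0.0
```

```bash
python3 tubes.py f scene side
```

```text
25.0 [ 523.7 -111.9  170.7] [-3.1413e+00  1.5000e-03 -7.2000e-02] 0.887090992300146
scene (444.7 254.5 30.0) yaw -8.3 len 116 sc 0.94  tool shift/80: x -1.323 y -4.494
scene (595.5 356.9 30.0) yaw -0.8 len 115 sc 0.86  tool shift/80: x 0.461 y -5.911
scene (557.7 -107.6 75.6) yaw -4.1 len 81 sc 0.79  tool shift/80: x 0.421 y -0.084
scene (443.2 357.0 30.0) yaw -3.0 len 117 sc 0.75  tool shift/80: x -1.438 y -5.770
scene (534.1 -186.7 75.8) yaw -4.4 len 116 sc 0.63  tool shift/80: x 0.200 y 0.923
scene (549.3 -267.1 44.9) yaw 76.0 len 378 sc 0.35  tool shift/80: x 0.464 y 1.911
side (532.7 -185.1 74.4) yaw -4.9 len 118 sc 0.96  tool shift/80: x 0.180 y 0.905
side (441.5 358.4 29.4) yaw -2.4 len 117 sc 0.90  tool shift/80: x -1.460 y -5.786
side (539.1 -104.5 74.5) yaw -4.1 len 118 sc 0.69  tool shift/80: x 0.186 y -0.106
side (440.5 256.6 29.4) yaw -8.3 len 114 sc 0.68  tool shift/80: x -1.377 y -4.516
side (593.6 358.6 29.5) yaw -1.0 len 118 sc 0.67  tool shift/80: x 0.436 y -5.930
```

Call:
send_rows([
  {"jaw": 1, "translation": [-0.15, -0.5, 0], "yaw": 0},
  {"jaw": 1, "translation": [-0.267, -0.9, 0], "yaw": 0},
  {"jaw": 1, "translation": [-0.267, -0.9, 0], "yaw": 0},
])

```text
t: 25.45
tcp_pos: [507.0, -37.1, 171.1]
ee_rot: [-3.141, 0.002, -0.073]
force: [-0.1, -0.7, 0.8]
grip_width: 0.998
gripper_force: 0.0
```

Call:
send_rows([
  {"jaw": 1, "translation": [-0.15, -0.5, 0], "yaw": 0},
  {"jaw": 1, "translation": [-0.267, -0.9, 0], "yaw": 0},
  {"jaw": 1, "translation": [-0.267, -0.9, 0], "yaw": 0},
])

```text
t: 25.7
tcp_pos: [491.4, 36.3, 171.3]
ee_rot: [-3.141, 0.001, -0.073]
force: [0.9, -1.0, 0.1]
grip_width: 0.999
gripper_force: 0.0
```

Call:
send_rows([
  {"jaw": 1, "translation": [-0.15, -0.5, 0], "yaw": 0},
  {"jaw": 1, "translation": [-0.267, -0.9, 0], "yaw": 0},
  {"jaw": 1, "translation": [-0.267, -0.9, 0], "yaw": 0},
])

```text
t: 25.95
tcp_pos: [476.0, 109.6, 171.5]
ee_rot: [-3.141, 0.0, -0.073]
force: [0.3, -0.4, -0.6]
grip_width: 1.003
gripper_force: 0.0
```

Call:
send_rows([
  {"jaw": 1, "translation": [-0.15, -0.5, 0.1], "yaw": 0},
  {"jaw": 1, "translation": [-0.267, -0.9, 0.3], "yaw": 0},
  {"jaw": 1, "translation": [-0.267, -0.9, 0.3], "yaw": 0},
])

```text
t: 26.2
tcp_pos: [459.4, 182.7, 145.7]
ee_rot: [3.141, 0.002, -0.072]
force: [-1.2, -0.3, 0.1]
grip_width: 1.0
gripper_force: 0.0
```

Call:
send_rows([
  {"jaw": 1, "translation": [-0.15, -0.5, 0.1], "yaw": 0.0114},
  {"jaw": 1, "translation": [-0.267, -0.91, 0.27], "yaw": 0.0114},
  {"jaw": 1, "translation": [-0.267, -0.91, 0.27], "yaw": 0.0114},
  {"jaw": 1, "translation": [-0.267, -0.91, 0.27], "yaw": 0.0114},
])

```text
t: 26.53
tcp_pos: [444.7, 254.7, 125.3]
ee_rot: [3.141, 0.001, -0.144]
force: [-0.0, -0.1, 0.2]
grip_width: 1.0
gripper_force: 0.0
```

Call:
send_rows([
  {"jaw": 1, "translation": [0, 0, 0.4], "yaw": 0},
  {"jaw": 1, "translation": [0, 0, 0.8], "yaw": 0},
  {"jaw": 1, "translation": [0, 0, 1], "yaw": 0},
  {"jaw": 1, "translation": [0, 0, 1], "yaw": 0},
  {"jaw": -1, "translation": [0, 0, 1], "yaw": 0},
  {"jaw": -1, "translation": [0, 0, 1], "yaw": 0},
  {"jaw": -1, "translation": [0, 0, 1], "yaw": 0},
  {"jaw": -1, "translation": [0, 0, 1], "yaw": 0},
  {"jaw": -1, "translation": [0, 0, 1], "yaw": 0},
  {"jaw": -1, "translation": [0, 0, 1], "yaw": 0},
  {"jaw": -1, "translation": [0, 0, 1], "yaw": 0},
])

```text
t: 27.45
tcp_pos: [444.9, 254.8, 46.6]
ee_rot: [-3.141, -0.001, -0.145]
force: [-0.8, -1.5, 8.0]
grip_width: 0.584
gripper_force: 30.0
```

Call:
send_rows([
  {"jaw": -1, "translation": [0, 0, -0.2], "yaw": 0},
  {"jaw": -1, "translation": [0, 0, -0.5], "yaw": 0},
  {"jaw": -1, "translation": [0, 0, -0.8], "yaw": -0.0114},
  {"jaw": -1, "translation": [0, 0, -1], "yaw": -0.0114},
  {"jaw": -1, "translation": [0, 0, -1], "yaw": -0.0114},
])

```text
t: 27.87
tcp_pos: [445.9, 255.4, 128.8]
ee_rot: [-3.139, -0.004, -0.074]
force: [2.1, 1.1, -0.9]
grip_width: 0.587
gripper_force: 30.0
```

Call:
send_rows([
  {"jaw": -1, "translation": [0.05, 0.3, -0.5], "yaw": 0},
  {"jaw": -1, "translation": [0.15, 0.7, -1], "yaw": 0},
  {"jaw": -1, "translation": [0.22, 0.92, -1], "yaw": 0},
])

```text
t: 28.12
tcp_pos: [457.3, 179.8, 208.3]
ee_rot: [-3.141, -0.002, -0.073]
force: [1.5, -0.1, -2.2]
grip_width: 0.588
gripper_force: 30.0
```

Call:
send_rows([
  {"jaw": -1, "translation": [0.1, 0.45, 0], "yaw": 0},
  {"jaw": -1, "translation": [0.22, 0.92, 0], "yaw": 0},
  {"jaw": -1, "translation": [0.22, 0.92, 0], "yaw": 0},
])

```text
t: 28.37
tcp_pos: [468.9, 100.8, 205.2]
ee_rot: [3.141, 0.0, -0.078]
force: [-0.0, 0.6, -3.7]
grip_width: 0.587
gripper_force: 30.0
```

Call:
send_rows([
  {"jaw": -1, "translation": [0.1, 0.45, 0], "yaw": 0},
  {"jaw": -1, "translation": [0.22, 0.92, 0], "yaw": 0},
  {"jaw": -1, "translation": [0.22, 0.92, 0], "yaw": 0},
])

```text
t: 28.62
tcp_pos: [481.2, 26.3, 205.0]
ee_rot: [3.141, 0.001, -0.077]
force: [0.6, 0.8, -2.4]
grip_width: 0.584
gripper_force: 30.0
```

Call:
send_rows([
  {"jaw": -1, "translation": [0.1, 0.45, 0], "yaw": 0},
  {"jaw": -1, "translation": [0.22, 0.92, 0], "yaw": 0},
  {"jaw": -1, "translation": [0.22, 0.92, 0], "yaw": 0},
])

```text
t: 28.87
tcp_pos: [493.6, -48.4, 205.1]
ee_rot: [3.141, 0.0, -0.077]
force: [0.4, 0.2, -2.0]
grip_width: 0.586
gripper_force: 30.0
```

Call:
send_rows([
  {"jaw": -1, "translation": [0.1, 0.45, 0], "yaw": 0},
  {"jaw": -1, "translation": [0.22, 0.92, 0], "yaw": 0},
  {"jaw": -1, "translation": [0.22, 0.92, 0], "yaw": 0},
])

```text
t: 29.12
tcp_pos: [505.9, -123.2, 205.2]
ee_rot: [3.141, -0.0, -0.077]
force: [0.4, 0.7, -2.5]
grip_width: 0.587
gripper_force: 30.0
```

Call:
send_rows([
  {"jaw": -1, "translation": [0.1, 0.45, 0], "yaw": 0},
  {"jaw": -1, "translation": [0.22, 0.92, 0], "yaw": 0},
  {"jaw": -1, "translation": [0.22, 0.92, 0], "yaw": 0},
])

```text
t: 29.37
tcp_pos: [518.2, -198.0, 205.2]
ee_rot: [3.141, -0.001, -0.077]
force: [-0.6, 1.6, -2.2]
grip_width: 0.583
gripper_force: 30.0
```

Call:
send_rows([
  {"jaw": -1, "translation": [0.1, 0.45, 0], "yaw": 0},
  {"jaw": -1, "translation": [0.214, 0.8, 0], "yaw": 0},
  {"jaw": -1, "translation": [0.214, 0.916, 0], "yaw": 0},
  {"jaw": -1, "translation": [0.214, 0.916, 0.4], "yaw": 0},
  {"jaw": -1, "translation": [0.214, 0.916, 0.8], "yaw": 0},
  {"jaw": -1, "translation": [0.214, 0.916, 0.8], "yaw": 0},
  {"jaw": -1, "translation": [0.214, 0.916, 0.8], "yaw": 0},
])

```text
t: 29.95
tcp_pos: [527.7, -267.0, 140.3]
ee_rot: [-3.14, 0.004, -0.074]
force: [-0.4, -0.5, -1.6]
grip_width: 0.59
gripper_force: 30.0
```

```bash
python3 tubes.py g scene side
```

```text
29.95 [ 527.7 -267.   140.3] [-3.1397  0.0041 -0.0741] 0.5901055621372903
scene (542.1 -106.0 75.9) yaw -4.4 len 113 sc 0.86  tool shift/80: x 0.030 y -2.021
scene (444.4 357.0 30.0) yaw -3.0 len 114 sc 0.72  tool shift/80: x -1.616 y -7.701
scene (533.7 -289.9 202.1) yaw 450.0 len 41 sc 0.72  tool shift/80: x 0.097 y 0.280
scene (596.1 357.1 29.9) yaw -0.1 len 113 sc 0.68  tool shift/80: x 0.275 y -7.843
scene (565.2 -192.3 76.0) yaw 78.5 len 53 sc 0.66  tool shift/80: x 0.399 y -0.966
scene (665.0 30.7 51.1) yaw 24.3 len 60 sc 0.53  tool shift/80: x 1.436 y -3.837
side (537.1 -247.3 132.7) yaw -42.9 len 96 sc 0.85  tool shift/80: x 0.100 y -0.254
side (538.3 -104.3 74.5) yaw -4.7 len 119 sc 0.82  tool shift/80: x -0.018 y -2.038
side (440.0 358.6 29.5) yaw -2.6 len 113 sc 0.75  tool shift/80: x -1.673 y -7.717
side (592.7 358.6 29.4) yaw -0.9 len 116 sc 0.71  tool shift/80: x 0.231 y -7.859
side (532.2 -184.9 74.3) yaw -4.5 len 117 sc 0.60  tool shift/80: x -0.019 y -1.027
side (514.8 -189.4 48.7) yaw 90.0 len 287 sc 0.39  tool shift/80: x -0.232 y -0.955
```

Held, and the row aligns. Now I lower it and release.

Call:
send_rows([
  {"jaw": -1, "translation": [0, 0, 0.2], "yaw": 0},
  {"jaw": -1, "translation": [0, 0, 0.4], "yaw": 0},
  {"jaw": -1, "translation": [0, 0, 0.52], "yaw": 0},
  {"jaw": -1, "translation": [0, 0, 0.58], "yaw": 0},
  {"jaw": -1, "translation": [0, 0, 0.63], "yaw": 0},
  {"jaw": -1, "translation": [0, 0, 0.63], "yaw": 0},
  {"jaw": -1, "translation": [0, 0, 0.63], "yaw": 0},
])

```text
t: 30.73
tcp_pos: [529.3, -267.9, 92.3]
ee_rot: [3.142, -0.001, -0.074]
force: [0.5, 3.2, -2.1]
grip_width: 0.588
gripper_force: 30.0
```

Call:
send_rows([
  {"jaw": 0.4, "translation": [0, 0, 0], "yaw": 0},
  {"jaw": 0.4, "translation": [0, 0, 0], "yaw": 0},
  {"jaw": 0.4, "translation": [0, 0, 0], "yaw": 0},
  {"jaw": 0.4, "translation": [0, 0, 0], "yaw": 0},
  {"jaw": 0.4, "translation": [0, 0, -0.5], "yaw": 0},
  {"jaw": 0.4, "translation": [0, 0, -1], "yaw": 0},
  {"jaw": 0.4, "translation": [0, 0, -1], "yaw": 0},
  {"jaw": 0.4, "translation": [0, 0, -1], "yaw": 0},
])

```text
t: 31.4
tcp_pos: [530.2, -268.7, 174.1]
ee_rot: [3.14, -0.004, -0.074]
force: [0.0, 0.4, -0.4]
grip_width: 0.703
gripper_force: 0.0
```

Call:
send_rows([
  {"jaw": 0.4, "translation": [0, -0.5, 0], "yaw": 0},
  {"jaw": 1, "translation": [0, -1, 0], "yaw": 0},
  {"jaw": 1, "translation": [0, -1, 0], "yaw": 0},
])

```text
t: 31.65
tcp_pos: [533.8, -183.6, 170.3]
ee_rot: [-3.14, 0.002, -0.072]
force: [-0.4, -0.2, -0.2]
grip_width: 0.812
gripper_force: 0.0
```

Call:
send_rows([
  {"jaw": 1, "translation": [0, -0.5, 0], "yaw": 0},
  {"jaw": 1, "translation": [0, -1, 0], "yaw": 0},
  {"jaw": 1, "translation": [0, -1, 0], "yaw": 0},
])

```text
t: 31.9
tcp_pos: [539.9, -103.8, 170.5]
ee_rot: [-3.141, 0.002, -0.071]
force: [-0.3, -0.4, 0.4]
grip_width: 0.992
gripper_force: 0.0
```

Call:
send_rows([
  {"jaw": 1, "translation": [0, -0.5, 0], "yaw": 0},
  {"jaw": 1, "translation": [0, -1, 0], "yaw": 0},
  {"jaw": 1, "translation": [0, -1, 0], "yaw": 0},
])

```text
t: 32.15
tcp_pos: [546.2, -24.3, 170.7]
ee_rot: [-3.141, 0.001, -0.071]
force: [0.7, -0.9, 0.8]
grip_width: 1.001
gripper_force: 0.0
```

Call:
send_rows([
  {"jaw": 1, "translation": [0, -0.5, 0], "yaw": 0},
  {"jaw": 1, "translation": [0, -1, 0], "yaw": 0},
  {"jaw": 1, "translation": [0, -1, 0], "yaw": 0},
])

```text
t: 32.4
tcp_pos: [552.4, 55.3, 170.9]
ee_rot: [-3.141, 0.001, -0.071]
force: [-0.2, -0.9, 1.1]
grip_width: 1.0
gripper_force: 0.0
```

```bash
python3 tubes.py i scene side
```

```text
32.4 [552.4  55.3 170.9] [-3.1411e+00  8.0000e-04 -7.1200e-02] 0.9996365960953976
scene (534.2 -186.9 76.0) yaw -4.6 len 116 sc 0.80  tool shift/80: x -0.003 y 3.037
scene (595.3 357.2 29.8) yaw -1.4 len 116 sc 0.75  tool shift/80: x 0.256 y -3.803
scene (527.9 -267.6 75.9) yaw -4.2 len 116 sc 0.65  tool shift/80: x -0.006 y 4.048
scene (540.1 -106.2 75.9) yaw -4.5 len 116 sc 0.62  tool shift/80: x -0.004 y 2.025
scene (558.6 224.4 26.8) yaw -63.6 len 326 sc 0.59  tool shift/80: x -0.079 y -2.114
side (532.6 -185.1 74.3) yaw -4.1 len 117 sc 0.86  tool shift/80: x -0.024 y 3.016
side (576.6 358.8 29.4) yaw -0.7 len 151 sc 0.77  tool shift/80: x 0.020 y -3.805
side (441.6 358.4 29.3) yaw -2.4 len 117 sc 0.73  tool shift/80: x -1.662 y -3.676
side (538.0 -104.6 74.7) yaw -4.6 len 115 sc 0.68  tool shift/80: x -0.031 y 2.006
```

View pics/iscene.png

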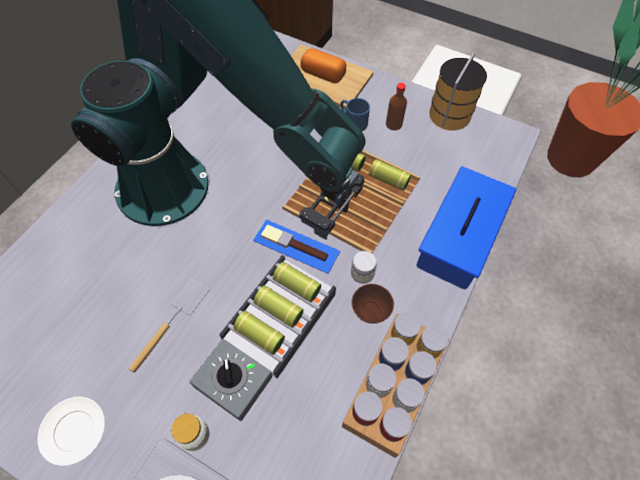

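The scene picture shows three tubes in the cradles (298,281; 278,306; 258,332), the brush on the rest (295,245), and two tubes left. Fetching D.

Call:
send_rows([
  {"jaw": 1, "translation": [0.03, -0.5, 0], "yaw": 0},
  {"jaw": 1, "translation": [0.06, -0.96, 0], "yaw": 0},
  {"jaw": 1, "translation": [0.06, -0.96, 0], "yaw": 0},
])

```text
t: 32.85
tcp_pos: [563.9, 129.9, 171.7]
ee_rot: [-3.141, -0.001, -0.074]
force: [0.1, -0.2, 0.2]
grip_width: 0.999
gripper_force: 0.0
```

Call:
send_rows([
  {"jaw": 1, "translation": [0.03, -0.5, 0], "yaw": 0},
  {"jaw": 1, "translation": [0.06, -0.96, 0], "yaw": 0},
  {"jaw": 1, "translation": [0.06, -0.96, 0], "yaw": 0},
])

```text
t: 33.1
tcp_pos: [574.6, 206.5, 171.7]
ee_rot: [-3.141, -0.001, -0.073]
force: [-0.3, -0.2, 0.8]
grip_width: 1.0
gripper_force: 0.0
```

Call:
send_rows([
  {"jaw": 1, "translation": [0.03, -0.5, 0.1], "yaw": 0},
  {"jaw": 1, "translation": [0.06, -0.96, 0.3], "yaw": 0},
  {"jaw": 1, "translation": [0.06, -0.96, 0.3], "yaw": 0},
])

```text
t: 33.35
tcp_pos: [584.1, 282.4, 145.3]
ee_rot: [3.141, 0.001, -0.073]
force: [-0.8, -0.5, -0.7]
grip_width: 1.001
gripper_force: 0.0
```

Call:
send_rows([
  {"jaw": 1, "translation": [0.03, -0.5, 0.1], "yaw": -0.009},
  {"jaw": 1, "translation": [0.068, -0.972, 0.27], "yaw": -0.009},
  {"jaw": 1, "translation": [0.068, -0.972, 0.27], "yaw": -0.009},
  {"jaw": 1, "translation": [0.068, -0.972, 0.27], "yaw": -0.009},
])

```text
t: 33.68
tcp_pos: [595.1, 356.5, 124.7]
ee_rot: [3.141, 0.001, -0.017]
force: [-0.5, -1.3, -0.6]
grip_width: 1.002
gripper_force: 0.0
```

Call:
send_rows([
  {"jaw": 1, "translation": [0, 0, 0.4], "yaw": 0},
  {"jaw": 1, "translation": [0, 0, 0.8], "yaw": 0},
  {"jaw": 1, "translation": [0, 0, 1], "yaw": 0},
  {"jaw": 1, "translation": [0, 0, 1], "yaw": 0},
  {"jaw": -1, "translation": [0, 0, 1], "yaw": 0},
  {"jaw": -1, "translation": [0, 0, 1], "yaw": 0},
  {"jaw": -1, "translation": [0, 0, 1], "yaw": 0},
  {"jaw": -1, "translation": [0, 0, 1], "yaw": 0},
  {"jaw": -1, "translation": [0, 0, 1], "yaw": 0},
  {"jaw": -1, "translation": [0, 0, 1], "yaw": 0},
  {"jaw": -1, "translation": [0, 0, 1], "yaw": 0},
])

```text
t: 34.6
tcp_pos: [595.4, 357.3, 46.8]
ee_rot: [-3.141, -0.001, -0.017]
force: [-1.3, -0.4, 6.9]
grip_width: 0.586
gripper_force: 30.0
```

Call:
send_rows([
  {"jaw": -1, "translation": [0, 0, -0.2], "yaw": 0},
  {"jaw": -1, "translation": [0, 0, -0.5], "yaw": 0},
  {"jaw": -1, "translation": [0, 0, -0.8], "yaw": 0.009},
  {"jaw": -1, "translation": [0, 0, -1], "yaw": 0.009},
  {"jaw": -1, "translation": [0, 0, -1], "yaw": 0.009},
])

```text
t: 35.02
tcp_pos: [596.7, 358.0, 130.3]
ee_rot: [-3.139, -0.004, -0.073]
force: [0.4, 0.8, -1.8]
grip_width: 0.586
gripper_force: 30.0
```

Call:
send_rows([
  {"jaw": -1, "translation": [-0.02, 0.3, -0.5], "yaw": 0},
  {"jaw": -1, "translation": [-0.03, 0.7, -1], "yaw": 0},
  {"jaw": -1, "translation": [-0.036, 0.905, -1], "yaw": 0},
])

```text
t: 35.27
tcp_pos: [587.6, 285.0, 209.2]
ee_rot: [-3.14, -0.003, -0.071]
force: [0.2, -0.4, -0.8]
grip_width: 0.587
gripper_force: 30.0
```

Call:
send_rows([
  {"jaw": -1, "translation": [-0.02, 0.45, 0], "yaw": 0},
  {"jaw": -1, "translation": [-0.036, 0.905, 0], "yaw": 0},
  {"jaw": -1, "translation": [-0.036, 0.905, 0], "yaw": 0},
])

```text
t: 35.52
tcp_pos: [577.1, 208.5, 205.1]
ee_rot: [3.14, 0.002, -0.074]
force: [-1.1, 0.7, -3.3]
grip_width: 0.586
gripper_force: 30.0
```

Call:
send_rows([
  {"jaw": -1, "translation": [-0.02, 0.45, 0], "yaw": 0},
  {"jaw": -1, "translation": [-0.036, 0.905, 0], "yaw": 0},
  {"jaw": -1, "translation": [-0.036, 0.905, 0], "yaw": 0},
])

```text
t: 35.77
tcp_pos: [568.9, 136.9, 204.8]
ee_rot: [3.14, 0.002, -0.074]
force: [0.0, 1.4, -2.6]
grip_width: 0.585
gripper_force: 30.0
```

Call:
send_rows([
  {"jaw": -1, "translation": [-0.02, 0.45, 0], "yaw": 0},
  {"jaw": -1, "translation": [-0.036, 0.905, 0], "yaw": 0},
  {"jaw": -1, "translation": [-0.036, 0.905, 0], "yaw": 0},
])

```text
t: 36.02
tcp_pos: [560.8, 65.1, 205.0]
ee_rot: [3.14, 0.002, -0.074]
force: [0.2, 0.4, -2.0]
grip_width: 0.588
gripper_force: 30.0
```

Call:
send_rows([
  {"jaw": -1, "translation": [-0.02, 0.45, 0], "yaw": 0},
  {"jaw": -1, "translation": [-0.036, 0.905, 0], "yaw": 0},
  {"jaw": -1, "translation": [-0.036, 0.905, 0], "yaw": 0},
])

```text
t: 36.27
tcp_pos: [552.9, -6.7, 205.2]
ee_rot: [3.141, 0.001, -0.075]
force: [0.3, 1.7, -1.2]
grip_width: 0.586
gripper_force: 30.0
```

Call:
send_rows([
  {"jaw": -1, "translation": [-0.02, 0.45, 0], "yaw": 0},
  {"jaw": -1, "translation": [-0.036, 0.905, 0], "yaw": 0},
  {"jaw": -1, "translation": [-0.036, 0.905, 0], "yaw": 0},
])

```text
t: 36.52
tcp_pos: [545.0, -78.6, 205.4]
ee_rot: [3.141, 0.001, -0.075]
force: [-0.8, 0.6, -1.5]
grip_width: 0.586
gripper_force: 30.0
```

Call:
send_rows([
  {"jaw": -1, "translation": [-0.02, 0.45, 0], "yaw": 0},
  {"jaw": -1, "translation": [-0.032, 0.8, 0], "yaw": 0},
  {"jaw": -1, "translation": [-0.032, 0.904, 0], "yaw": 0},
  {"jaw": -1, "translation": [-0.032, 0.904, 0.2], "yaw": 0},
  {"jaw": -1, "translation": [-0.032, 0.904, 0.4], "yaw": 0},
  {"jaw": -1, "translation": [-0.032, 0.904, 0.4], "yaw": 0},
  {"jaw": -1, "translation": [-0.032, 0.904, 0.4], "yaw": 0},
])

```text
t: 37.1
tcp_pos: [537.3, -146.2, 173.2]
ee_rot: [-3.141, 0.002, -0.073]
force: [-0.3, -0.4, -1.9]
grip_width: 0.586
gripper_force: 30.0
```

```bash
python3 tubes.py j scene side
```

```text
37.1 [ 537.3 -146.2  173.2] [-3.141e+00  2.300e-03 -7.310e-02] 0.5858658088786941
scene (572.6 -107.2 74.7) yaw -7.4 len 56 sc 0.81  tool shift/80: x 0.404 y -0.519
scene (444.7 356.9 30.1) yaw -2.1 len 114 sc 0.80  tool shift/80: x -1.620 y -6.185
scene (545.9 -147.8 156.6) yaw -4.3 len 99 sc 0.61  tool shift/80: x 0.109 y 0.012
side (440.0 358.5 29.4) yaw -2.5 len 114 sc 0.98  tool shift/80: x -1.681 y -6.201
side (531.8 -184.7 73.8) yaw -4.5 len 116 sc 0.92  tool shift/80: x -0.034 y 0.486
side (535.1 -145.8 156.1) yaw -4.0 len 115 sc 0.71  tool shift/80: x -0.028 y -0.002
side (537.7 -104.6 74.5) yaw -4.7 len 115 sc 0.66  tool shift/80: x -0.035 y -0.519
side (509.4 -265.1 74.8) yaw -4.5 len 83 sc 0.56  tool shift/80: x -0.238 y 1.509
side (503.9 -218.0 51.6) yaw -90.0 len 346 sc 0.42  tool shift/80: x -0.351 y 0.926
```

Call:
send_rows([
  {"jaw": -1, "translation": [0, -0.01, 0.2], "yaw": 0},
  {"jaw": -1, "translation": [0, -0.01, 0.36], "yaw": 0},
  {"jaw": -1, "translation": [0, -0.01, 0.48], "yaw": 0},
  {"jaw": -1, "translation": [0, -0.01, 0.54], "yaw": 0},
  {"jaw": -1, "translation": [0, -0.01, 0.57], "yaw": 0},
  {"jaw": -1, "translation": [0, -0.01, 0.57], "yaw": 0},
  {"jaw": -1, "translation": [0, -0.01, 0.57], "yaw": 0},
])

```text
t: 37.88
tcp_pos: [538.1, -146.0, 128.5]
ee_rot: [3.142, -0.0, -0.074]
force: [0.2, 0.5, -2.2]
grip_width: 0.587
gripper_force: 30.0
```

```bash
python3 tubes.py k side
```

```text
37.8833 [ 538.1 -146.   128.5] [ 3.1416e+00 -1.0000e-04 -7.3800e-02] 0.5870223942442603
side (340.3 -68.6 75.2) yaw -44.9 len 626 sc 0.95  tool shift/80: x -2.538 y -0.781
side (535.8 -145.3 110.6) yaw -3.9 len 118 sc 0.86  tool shift/80: x -0.029 y -0.007
side (539.7 -104.5 74.6) yaw -4.7 len 118 sc 0.78  tool shift/80: x -0.019 y -0.520
side (440.8 358.6 29.4) yaw -2.5 len 115 sc 0.71  tool shift/80: x -1.681 y -6.200
side (477.3 -178.6 62.9) yaw -2706.6 len 9 sc 0.70  tool shift/80: x -0.728 y 0.463
side (391.7 530.8 52.1) yaw -36.0 len 99 sc 0.42  tool shift/80: x -2.452 y -8.302
```

Call:
send_rows([
  {"jaw": -1, "translation": [0, 0, 0.015], "yaw": 0},
  {"jaw": -1, "translation": [0, 0, 0.015], "yaw": 0},
  {"jaw": 0.2, "translation": [0, 0, 0.015], "yaw": 0},
  {"jaw": 0.3, "translation": [0, 0, 0.015], "yaw": 0},
  {"jaw": 0.4, "translation": [0, 0, 0.015], "yaw": 0},
  {"jaw": 0.4, "translation": [0, 0, 0.015], "yaw": 0},
  {"jaw": 0.4, "translation": [0, 0, -0.3], "yaw": 0},
  {"jaw": 0.4, "translation": [0, 0, -0.7], "yaw": 0},
  {"jaw": 0.4, "translation": [0, 0, -0.985], "yaw": 0},
  {"jaw": 0.4, "translation": [0, 0, -0.985], "yaw": 0},
])

```text
t: 38.82
tcp_pos: [540.1, -146.8, 211.8]
ee_rot: [3.14, -0.006, -0.074]
force: [0.8, 0.2, 1.6]
grip_width: 0.698
gripper_force: 0.0
```

Call:
send_rows([
  {"jaw": 0.4, "translation": [-0.1, -0.5, 0], "yaw": 0},
  {"jaw": 1, "translation": [-0.2, -1, 0], "yaw": 0},
  {"jaw": 1, "translation": [-0.2, -1, 0], "yaw": 0},
])

```text
t: 39.07
tcp_pos: [526.5, -61.0, 206.6]
ee_rot: [-3.141, 0.001, -0.072]
force: [0.5, -0.4, 0.2]
grip_width: 0.811
gripper_force: 0.0
```

Call:
send_rows([
  {"jaw": 1, "translation": [-0.1, -0.5, 0], "yaw": 0},
  {"jaw": 1, "translation": [-0.2, -1, 0], "yaw": 0},
  {"jaw": 1, "translation": [-0.2, -1, 0], "yaw": 0},
])

```text
t: 39.32
tcp_pos: [516.6, 20.3, 206.7]
ee_rot: [-3.141, 0.001, -0.071]
force: [0.7, -0.3, -1.1]
grip_width: 0.992
gripper_force: 0.0
```

Call:
send_rows([
  {"jaw": 1, "translation": [-0.1, -0.5, 0], "yaw": 0},
  {"jaw": 1, "translation": [-0.2, -1, 0], "yaw": 0},
  {"jaw": 1, "translation": [-0.2, -1, 0], "yaw": 0},
])

```text
t: 39.57
tcp_pos: [506.9, 101.2, 206.8]
ee_rot: [-3.141, 0.0, -0.071]
force: [0.4, -0.7, 0.5]
grip_width: 1.004
gripper_force: 0.0
```

```bash
python3 tubes.py l scene side
```

```text
39.5667 [506.9 101.2 206.8] [-3.1409e+00  3.0000e-04 -7.0900e-02] 1.0038073072464853
scene (540.9 -106.5 76.1) yaw -4.8 len 116 sc 0.83  tool shift/80: x 0.616 y 2.557
scene (538.1 -146.4 111.3) yaw -4.2 len 115 sc 0.77  tool shift/80: x 0.619 y 3.057
scene (533.9 -186.7 75.8) yaw -4.5 len 116 sc 0.75  tool shift/80: x 0.604 y 3.563
scene (490.1 354.6 28.5) yaw 171.3 len 25 sc 0.57  tool shift/80: x -0.444 y -3.144
scene (528.3 -267.4 75.9) yaw -4.2 len 115 sc 0.55  tool shift/80: x 0.608 y 4.575
side (526.3 -265.8 74.1) yaw -4.7 len 117 sc 0.90  tool shift/80: x 0.582 y 4.557
side (536.4 -144.9 110.0) yaw -4.4 len 118 sc 0.79  tool shift/80: x 0.596 y 3.040
side (440.9 358.7 29.4) yaw -2.7 len 116 sc 0.71  tool shift/80: x -1.061 y -3.149
side (537.5 -104.2 74.3) yaw -4.6 len 116 sc 0.56  tool shift/80: x 0.572 y 2.531
```

Call:
send_rows([
  {"jaw": 1, "translation": [-0.1, -0.4, 0], "yaw": 0},
  {"jaw": 1, "translation": [-0.26, -0.8, 0], "yaw": 0},
  {"jaw": 1, "translation": [-0.26, -0.8, 0], "yaw": 0},
])

```text
t: 40.02
tcp_pos: [491.1, 164.1, 207.1]
ee_rot: [-3.141, 0.0, -0.074]
force: [1.3, 0.3, 0.2]
grip_width: 0.998
gripper_force: 0.0
```

Call:
send_rows([
  {"jaw": 1, "translation": [-0.1, -0.4, 0], "yaw": 0},
  {"jaw": 1, "translation": [-0.26, -0.8, 0], "yaw": 0},
  {"jaw": 1, "translation": [-0.26, -0.8, 0], "yaw": 0},
])

```text
t: 40.27
tcp_pos: [475.3, 229.7, 207.2]
ee_rot: [-3.141, -0.0, -0.074]
force: [0.2, -1.3, 0.2]
grip_width: 0.999
gripper_force: 0.0
```

Call:
send_rows([
  {"jaw": 1, "translation": [-0.1, -0.4, 0.2], "yaw": 0},
  {"jaw": 1, "translation": [-0.26, -0.8, 0.5], "yaw": 0},
  {"jaw": 1, "translation": [-0.26, -0.8, 0.5], "yaw": 0},
])

```text
t: 40.52
tcp_pos: [458.1, 294.3, 163.9]
ee_rot: [3.14, 0.003, -0.074]
force: [-0.4, -0.3, -1.4]
grip_width: 1.003
gripper_force: 0.0
```

Call:
send_rows([
  {"jaw": 1, "translation": [-0.1, -0.4, 0.1], "yaw": -0.0045},
  {"jaw": 1, "translation": [-0.255, -0.783, 0.515], "yaw": -0.0045},
  {"jaw": 1, "translation": [-0.255, -0.783, 0.515], "yaw": -0.0045},
  {"jaw": 1, "translation": [-0.255, -0.783, 0.515], "yaw": -0.0045},
])

```text
t: 40.85
tcp_pos: [443.5, 356.2, 124.3]
ee_rot: [3.14, 0.002, -0.045]
force: [-0.3, -0.5, 0.4]
grip_width: 1.001
gripper_force: 0.0
```

Call:
send_rows([
  {"jaw": 1, "translation": [0, 0, 0.4], "yaw": 0},
  {"jaw": 1, "translation": [0, 0, 0.8], "yaw": 0},
  {"jaw": 1, "translation": [0, 0, 1], "yaw": 0},
  {"jaw": 1, "translation": [0, 0, 1], "yaw": 0},
  {"jaw": -1, "translation": [0, 0, 1], "yaw": 0},
  {"jaw": -1, "translation": [0, 0, 1], "yaw": 0},
  {"jaw": -1, "translation": [0, 0, 1], "yaw": 0},
  {"jaw": -1, "translation": [0, 0, 1], "yaw": 0},
  {"jaw": -1, "translation": [0, 0, 1], "yaw": 0},
  {"jaw": -1, "translation": [0, 0, 1], "yaw": 0},
  {"jaw": -1, "translation": [0, 0, 1], "yaw": 0},
])

```text
t: 41.77
tcp_pos: [444.3, 357.2, 46.6]
ee_rot: [-3.141, -0.001, -0.045]
force: [-0.7, -1.1, 8.2]
grip_width: 0.588
gripper_force: 30.0
```

Call:
send_rows([
  {"jaw": -1, "translation": [0, 0, -0.2], "yaw": 0},
  {"jaw": -1, "translation": [0, 0, -0.5], "yaw": 0},
  {"jaw": -1, "translation": [0, 0, -0.8], "yaw": 0.0045},
  {"jaw": -1, "translation": [0, 0, -1], "yaw": 0.0045},
  {"jaw": -1, "translation": [0, 0, -1], "yaw": 0.0045},
])

```text
t: 42.18
tcp_pos: [445.2, 357.9, 129.0]
ee_rot: [-3.139, -0.003, -0.074]
force: [0.5, 0.3, -1.4]
grip_width: 0.585
gripper_force: 30.0
```

Call:
send_rows([
  {"jaw": -1, "translation": [0.05, 0.3, -0.5], "yaw": 0},
  {"jaw": -1, "translation": [0.15, 0.7, -1], "yaw": 0},
  {"jaw": -1, "translation": [0.205, 0.9, -1], "yaw": 0},
])

```text
t: 42.43
tcp_pos: [455.7, 283.8, 208.4]
ee_rot: [-3.14, -0.002, -0.072]
force: [1.5, 0.6, -2.3]
grip_width: 0.588
gripper_force: 30.0
```

Call:
send_rows([
  {"jaw": -1, "translation": [0.1, 0.45, 0], "yaw": 0},
  {"jaw": -1, "translation": [0.205, 0.9, 0], "yaw": 0},
  {"jaw": -1, "translation": [0.205, 0.9, 0], "yaw": 0},
])

```text
t: 42.68
tcp_pos: [465.7, 206.5, 204.9]
ee_rot: [3.14, 0.001, -0.076]
force: [-0.7, 0.5, -3.4]
grip_width: 0.586
gripper_force: 30.0
```

Call:
send_rows([
  {"jaw": -1, "translation": [0.1, 0.45, 0], "yaw": 0},
  {"jaw": -1, "translation": [0.205, 0.9, 0], "yaw": 0},
  {"jaw": -1, "translation": [0.205, 0.9, 0], "yaw": 0},
])

```text
t: 42.93
tcp_pos: [476.9, 134.0, 204.8]
ee_rot: [3.14, 0.001, -0.076]
force: [0.6, 0.3, -1.9]
grip_width: 0.586
gripper_force: 30.0
```

Call:
send_rows([
  {"jaw": -1, "translation": [0.1, 0.45, 0], "yaw": 0},
  {"jaw": -1, "translation": [0.205, 0.9, 0], "yaw": 0},
  {"jaw": -1, "translation": [0.205, 0.9, 0], "yaw": 0},
])

```text
t: 43.18
tcp_pos: [488.3, 61.2, 205.0]
ee_rot: [3.141, 0.001, -0.076]
force: [1.2, 0.3, -1.8]
grip_width: 0.586
gripper_force: 30.0
```

Call:
send_rows([
  {"jaw": -1, "translation": [0.1, 0.45, 0], "yaw": 0},
  {"jaw": -1, "translation": [0.205, 0.9, 0], "yaw": 0},
  {"jaw": -1, "translation": [0.205, 0.9, 0], "yaw": 0},
])

```text
t: 43.43
tcp_pos: [499.7, -11.7, 205.2]
ee_rot: [3.141, 0.0, -0.076]
force: [-0.8, 0.8, -2.2]
grip_width: 0.587
gripper_force: 30.0
```

Call:
send_rows([
  {"jaw": -1, "translation": [0.1, 0.45, 0], "yaw": 0},
  {"jaw": -1, "translation": [0.205, 0.9, 0], "yaw": 0},
  {"jaw": -1, "translation": [0.205, 0.9, 0], "yaw": 0},
])

```text
t: 43.68
tcp_pos: [511.0, -84.7, 205.3]
ee_rot: [3.141, -0.0, -0.076]
force: [0.1, 0.9, -2.5]
grip_width: 0.585
gripper_force: 30.0
```

```bash
python3 tubes.py m scene side
```

```text
43.6833 [511.  -84.7 205.3] [ 3.1409e+00 -1.0000e-04 -7.5900e-02] 0.5845593951926847
scene (527.9 -267.6 76.0) yaw -4.4 len 116 sc 0.95  tool shift/80: x 0.380 y 2.264
scene (515.2 -86.0 188.9) yaw -4.5 len 105 sc 0.82  tool shift/80: x 0.053 y 0.013
scene (538.0 -146.5 111.5) yaw -4.3 len 116 sc 0.67  tool shift/80: x 0.394 y 0.745
scene (544.6 -106.9 76.0) yaw -3.9 len 108 sc 0.61  tool shift/80: x 0.440 y 0.246
side (482.4 -58.0 144.2) yaw 12.3 len 79 sc 0.91  tool shift/80: x -0.381 y -0.307
side (504.6 -80.3 186.5) yaw -4.1 len 114 sc 0.82  tool shift/80: x -0.084 y -0.049
side (538.1 -104.3 74.3) yaw -4.5 len 116 sc 0.65  tool shift/80: x 0.356 y 0.219
side (518.5 -264.9 74.1) yaw -6.5 len 103 sc 0.62  tool shift/80: x 0.260 y 2.240
side (480.9 -181.5 67.0) yaw 532.9 len 16 sc 0.46  tool shift/80: x -0.285 y 1.235
```

Call:
send_rows([
  {"jaw": -1, "translation": [0.1, 0.45, 0], "yaw": 0},
  {"jaw": -1, "translation": [0.205, 0.9, 0], "yaw": 0},
  {"jaw": -1, "translation": [0.205, 0.9, 0], "yaw": 0},
])

```text
t: 44.13
tcp_pos: [522.5, -156.9, 206.2]
ee_rot: [3.141, -0.001, -0.074]
force: [-0.1, 1.2, -1.9]
grip_width: 0.586
gripper_force: 30.0
```

Call:
send_rows([
  {"jaw": -1, "translation": [0.1, 0.45, 0], "yaw": 0},
  {"jaw": -1, "translation": [0.2, 0.8, 0], "yaw": 0},
  {"jaw": -1, "translation": [0.2, 0.895, 0], "yaw": 0},
  {"jaw": -1, "translation": [0.2, 0.895, 0], "yaw": 0},
  {"jaw": -1, "translation": [0.2, 0.895, 0.2], "yaw": 0},
  {"jaw": -1, "translation": [0.2, 0.895, 0.4], "yaw": 0},
  {"jaw": -1, "translation": [0.2, 0.895, 0.4], "yaw": 0},
  {"jaw": -1, "translation": [0.2, 0.895, 0.4], "yaw": 0},
])

```text
t: 44.8
tcp_pos: [531.5, -225.1, 173.4]
ee_rot: [-3.141, 0.002, -0.073]
force: [-0.0, 0.2, -1.7]
grip_width: 0.584
gripper_force: 30.0
```

```bash
python3 tubes.py n scene side
```

```text
44.8 [ 531.5 -225.1  173.4] [-3.1407e+00  1.9000e-03 -7.2700e-02] 0.5840144849612484
scene (567.0 -188.4 74.9) yaw -5.0 len 52 sc 0.80  tool shift/80: x 0.409 y -0.490
scene (289.3 -345.0 -13.4) yaw 90.7 len 272 sc 0.74  tool shift/80: x -2.907 y 1.718
scene (568.3 -157.5 112.3) yaw 80.1 len 63 sc 0.71  tool shift/80: x 0.397 y -0.877
scene (528.8 -267.8 75.7) yaw -4.3 len 114 sc 0.67  tool shift/80: x 0.007 y 0.535
scene (567.9 -228.4 156.7) yaw -5.4 len 40 sc 0.61  tool shift/80: x 0.457 y 0.008
scene (570.4 -106.4 79.2) yaw 90.0 len 45 sc 0.58  tool shift/80: x 0.376 y -1.517
side (526.5 -266.7 75.1) yaw -4.9 len 115 sc 0.95  tool shift/80: x -0.023 y 0.522
side (528.7 -225.5 156.7) yaw -3.3 len 117 sc 0.84  tool shift/80: x -0.034 y 0.007
side (480.3 -179.9 66.4) yaw 346.1 len 19 sc 0.77  tool shift/80: x -0.680 y -0.516
side (535.6 -145.0 110.2) yaw -4.8 len 118 sc 0.68  tool shift/80: x -0.023 y -1.003
side (538.0 -104.2 74.3) yaw -4.9 len 117 sc 0.60  tool shift/80: x -0.030 y -1.514
```

Call:
send_rows([
  {"jaw": -1, "translation": [0, 0, 0.2], "yaw": 0},
  {"jaw": -1, "translation": [0, 0, 0.36], "yaw": 0},
  {"jaw": -1, "translation": [0, 0, 0.48], "yaw": 0},
  {"jaw": -1, "translation": [0, 0, 0.54], "yaw": 0},
  {"jaw": -1, "translation": [0, 0, 0.585], "yaw": 0},
  {"jaw": -1, "translation": [0, 0, 0.585], "yaw": 0},
  {"jaw": -1, "translation": [0, 0, 0.585], "yaw": 0},
])

```text
t: 45.58
tcp_pos: [531.8, -226.4, 127.3]
ee_rot: [-3.141, 0.001, -0.074]
force: [-1.9, 3.9, 0.8]
grip_width: 0.585
gripper_force: 30.0
```

Call:
send_rows([
  {"jaw": 0.2, "translation": [0, 0, 0], "yaw": 0},
  {"jaw": 0.3, "translation": [0, 0, 0], "yaw": 0},
  {"jaw": 0.4, "translation": [0, 0, 0], "yaw": 0},
  {"jaw": 0.4, "translation": [0, 0, 0], "yaw": 0},
  {"jaw": 0.4, "translation": [0, 0, -0.3], "yaw": 0},
  {"jaw": 0.4, "translation": [0, 0, -0.7], "yaw": 0},
  {"jaw": 0.4, "translation": [0, 0, -1], "yaw": 0},
  {"jaw": 0.4, "translation": [0, 0, -1], "yaw": 0},
])

```text
t: 46.25
tcp_pos: [534.2, -227.9, 212.1]
ee_rot: [3.139, -0.006, -0.074]
force: [1.5, 0.8, 1.4]
grip_width: 0.698
gripper_force: 0.0
```

Call:
send_rows([
  {"jaw": 0.4, "translation": [0, 0.5, 0], "yaw": 0},
  {"jaw": 0.4, "translation": [0, 1, 0], "yaw": 0},
  {"jaw": 0.4, "translation": [0, 1, 0], "yaw": 0},
])

```text
t: 46.5
tcp_pos: [526.1, -311.3, 207.5]
ee_rot: [3.14, -0.002, -0.076]
force: [-1.0, 1.0, 0.1]
grip_width: 0.701
gripper_force: 0.0
```

Call:
send_rows([
  {"jaw": 0, "translation": [0, 0.5, 0], "yaw": 0},
  {"jaw": 0, "translation": [-0.01, 1, 0], "yaw": 0},
  {"jaw": 0, "translation": [-0.01, 1, 0], "yaw": 0},
  {"jaw": 0, "translation": [-0.01, 1, 0], "yaw": 0},
])

```text
t: 46.83
tcp_pos: [518.9, -387.9, 206.6]
ee_rot: [-3.142, 0.0, -0.076]
force: [0.3, 0.3, -0.1]
grip_width: 0.504
gripper_force: 0.0
```

```bash
python3 tubes.py o scene side
```

```text
46.8333 [ 518.9 -387.9  206.6] [-3.1415e+00  2.0000e-04 -7.6400e-02] 0.5035480840895983
scene (530.6 -227.2 111.7) yaw -4.5 len 115 sc 0.83  tool shift/80: x -0.002 y -2.014
scene (534.4 -187.3 76.1) yaw -3.9 len 116 sc 0.82  tool shift/80: x 0.008 y -2.515
scene (541.3 -105.9 75.5) yaw -4.3 len 115 sc 0.77  tool shift/80: x 0.019 y -3.536
scene (537.1 -268.2 75.8) yaw -4.5 len 98 sc 0.62  tool shift/80: x 0.117 y -1.508
scene (537.8 -146.5 111.5) yaw -4.2 len 116 sc 0.58  tool shift/80: x 0.012 y -3.027
side (528.5 -225.9 110.1) yaw -4.3 len 118 sc 0.84  tool shift/80: x -0.030 y -2.029
side (535.4 -144.8 109.9) yaw -4.7 len 116 sc 0.80  tool shift/80: x -0.019 y -3.046
side (538.0 -104.3 74.4) yaw -4.5 len 116 sc 0.74  tool shift/80: x -0.024 y -3.552
side (482.9 -182.9 68.4) yaw 333.7 len 37 sc 0.60  tool shift/80: x -0.638 y -2.522
```

View pics/oscene.png

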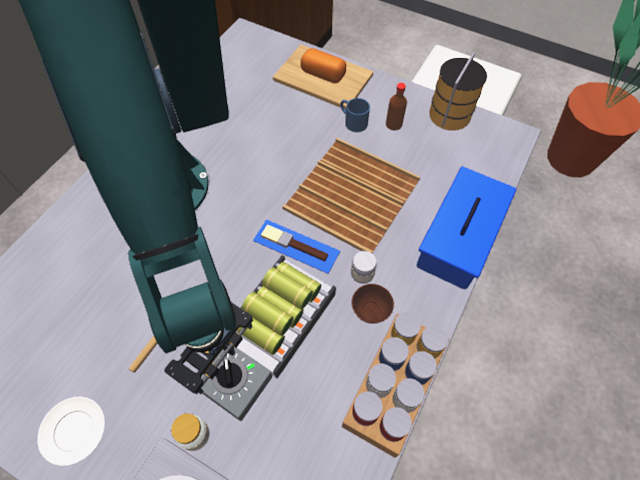

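The scene shows the stack standing with the layers saddled (290,290 and 270,312) and the gripper above the knob. Next I turn the tool to line up with the bar.

Call:
send_rows([
  {"jaw": 0, "translation": [0, 0, 0], "yaw": -0.187},
  {"jaw": 0, "translation": [0, 0, 0], "yaw": -0.187},
  {"jaw": 0, "translation": [0, 0, 0], "yaw": -0.187},
  {"jaw": 0, "translation": [0, 0, 0], "yaw": -0.187},
  {"jaw": 0, "translation": [0, 0, 0], "yaw": -0.187},
  {"jaw": 0, "translation": [0, 0, 0], "yaw": -0.187},
  {"jaw": 0, "translation": [0, 0, 0], "yaw": -0.187},
  {"jaw": 0, "translation": [0, 0, 0], "yaw": -0.187},
  {"jaw": 0, "translation": [0, 0, 0], "yaw": -0.187},
  {"jaw": 0, "translation": [0, 0, 0], "yaw": -0.187},
  {"jaw": 0, "translation": [0, 0, 0], "yaw": -0.187},
])

```text
t: 47.95
tcp_pos: [519.6, -385.3, 207.2]
ee_rot: [-3.142, -0.0, 1.105]
force: [0.5, 0.1, 0.7]
grip_width: 0.503
gripper_force: 0.0
```

Call:
send_rows([
  {"jaw": 0, "translation": [0, 0, 0], "yaw": -0.187},
  {"jaw": 0, "translation": [0, 0, 0], "yaw": -0.187},
  {"jaw": 0, "translation": [0, 0, 0], "yaw": -0.187},
  {"jaw": 0, "translation": [0, 0, 0], "yaw": -0.187},
  {"jaw": 0, "translation": [0, 0, 0], "yaw": -0.187},
  {"jaw": 0, "translation": [0, 0, 0], "yaw": -0.187},
  {"jaw": 0, "translation": [0, 0, 0], "yaw": -0.187},
  {"jaw": 0, "translation": [0, 0, 0], "yaw": -0.187},
  {"jaw": 0, "translation": [0, 0, 0], "yaw": -0.187},
  {"jaw": 0, "translation": [0, 0, 0], "yaw": -0.187},
  {"jaw": 0, "translation": [0, 0, 0], "yaw": -0.187},
  {"jaw": 0, "translation": [0, 0, 0], "yaw": -0.187},
])

```text
t: 48.95
tcp_pos: [519.5, -385.8, 207.3]
ee_rot: [3.142, 0.0, 2.273]
force: [-0.6, -0.1, -1.0]
grip_width: 0.5
gripper_force: 0.0
```

```bash
cat > knob.py <<'E'
from h import *
import sys
s=arm.read_state();print(s['t'],s['tcp_pos'].round(1),np.degrees(s['ee_rot']).round(2),s['qpos'].round(3),s['grip_width'])
for n in sys.argv[2:]:
    c=shot(n,sys.argv[1]+n);W=cloud(c);img=c['image'].astype(int)
    kn=(np.hypot(W[...,0]-520,W[...,1]+386)<36)
    b=kn&(W[...,2]>86)&(W[...,2]<99)
    if b.sum()>20: print(n,'bar',cv2.minAreaRect(W[b][:,:2].astype(np.float32)),b.sum(),'axis',np.degrees(axis_yaw(W[b][:,:2])))
    w=kn&(img.min(2)>150)&(W[...,2]>70)&(W[...,2]<105)
    if w.sum()>5:
        m=W[w].mean(0);print('white',w.sum(),m.round(1),'dir',np.degrees(np.arctan2(m[1]+386.3,m[0]-519.5)),'axis',np.degrees(axis_yaw(W[w][:,:2])))
    g=(img[...,1]>img[...,0]+60)&(img[...,1]>img[...,2]+60)&(np.hypot(W[...,0]-549,W[...,1]+343)<30)
    if g.any():
        m=W[g].mean(0);print('green',m.round(1),np.degrees(np.arctan2(m[1]+386.3,m[0]-519.5)))
E
python3 knob.py p wrist scene
```

```text
48.95 [ 519.5 -385.8  207.3] [180.     0.   130.23] [-0.675  0.332  1.86   0.     0.95  -1.377] 0.5003797155996591
wrist bar ((519.74560546875, -385.8450927734375), (13.811841011047363, 56.330467224121094), 40.07025146484375) 1238 axis 130.2705961042863
white 199 [ 508.9 -373.8   95.1] dir 130.19308100224856 axis 130.1539647234323
green [ 549.9 -342.5   51.2] 55.23039517078778
scene bar ((519.3079833984375, -387.95159912109375), (14.327643394470215, 54.17802047729492), 39.93463897705078) 143 axis 131.82024917098278
white 20 [ 508.4 -373.8   96.3] dir 131.43505711084129 axis 132.72705896839338
green [ 548.3 -341.2   51.9] 57.46774407355445
```

View pics/pwrist.png

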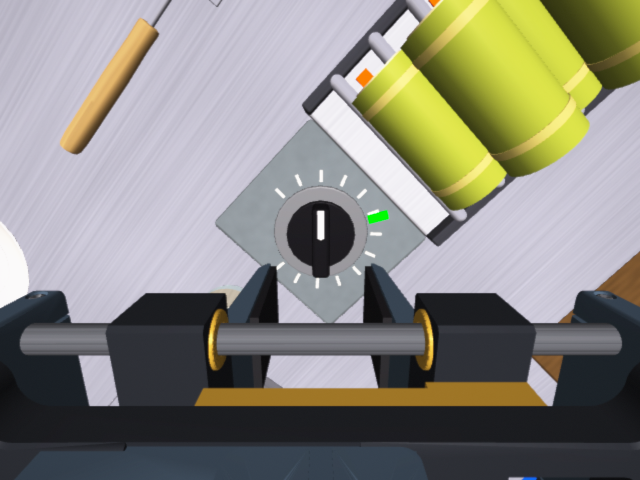

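Bar, pointer and tool all lie at 130.2°. The bar is upright at (320,240) in the picture and the mark at (378,217), which is 75° clockwise.

Call:
send_rows([
  {"jaw": 0, "translation": [0, 0, 0.4], "yaw": 0},
  {"jaw": 0, "translation": [0, 0, 0.8], "yaw": 0},
  {"jaw": 0, "translation": [0, 0, 1], "yaw": 0},
  {"jaw": 0, "translation": [0, 0, 1], "yaw": 0},
])

```text
t: 49.38
tcp_pos: [517.6, -384.8, 123.5]
ee_rot: [-3.141, -0.005, 2.274]
force: [-0.5, -0.0, -0.7]
grip_width: 0.503
gripper_force: 0.0
```

Call:
send_rows([
  {"jaw": 0, "translation": [0, 0, 0.2], "yaw": 0},
  {"jaw": 0, "translation": [0, 0, 0.4], "yaw": 0},
  {"jaw": 0, "translation": [0, 0, 0.45], "yaw": 0},
  {"jaw": 0, "translation": [0, 0, 0.45], "yaw": 0},
  {"jaw": -1, "translation": [0, 0, 0.45], "yaw": 0},
  {"jaw": -1, "translation": [0, 0, 0.45], "yaw": 0},
  {"jaw": -1, "translation": [0, 0, 0.45], "yaw": 0},
  {"jaw": -1, "translation": [0, 0, 0.45], "yaw": 0},
  {"jaw": -1, "translation": [0, 0, 0.45], "yaw": 0},
  {"jaw": -1, "translation": [0, 0, 0.45], "yaw": 0},
  {"jaw": -1, "translation": [0, 0, 0.45], "yaw": 0},
])

```text
t: 50.3
tcp_pos: [519.8, -386.3, 91.7]
ee_rot: [3.141, 0.001, 2.276]
force: [2.7, 4.1, 6.9]
grip_width: 0.151
gripper_force: 30.0
```

Call:
send_rows([
  {"jaw": -1, "translation": [0, 0, 0], "yaw": 0.015},
  {"jaw": -1, "translation": [0, 0, 0], "yaw": 0.03},
  {"jaw": -1, "translation": [0, 0, 0], "yaw": 0.045},
  {"jaw": -1, "translation": [0, 0, 0], "yaw": 0.06},
  {"jaw": -1, "translation": [0, 0, 0], "yaw": 0.075},
  {"jaw": -1, "translation": [0, 0, 0], "yaw": 0.09},
  {"jaw": -1, "translation": [0, 0, 0], "yaw": 0.105},
  {"jaw": -1, "translation": [0, 0, 0], "yaw": 0.12},
  {"jaw": -1, "translation": [0, 0, 0], "yaw": 0.135},
  {"jaw": -1, "translation": [0, 0, 0], "yaw": 0.15},
  {"jaw": -1, "translation": [0, 0, 0], "yaw": 0.165},
  {"jaw": -1, "translation": [0, 0, 0], "yaw": 0.18},
  {"jaw": -1, "translation": [0, 0, 0], "yaw": 0.19},
  {"jaw": -1, "translation": [0, 0, 0], "yaw": 0.2},
  {"jaw": -1, "translation": [0, 0, 0], "yaw": 0.208},
  {"jaw": -1, "translation": [0, 0, 0], "yaw": 0.208},
  {"jaw": -1, "translation": [0, 0, 0], "yaw": 0.208},
])

```text
t: 51.72
tcp_pos: [518.4, -386.3, 91.7]
ee_rot: [-3.14, 0.001, 0.969]
force: [-10.0, 1.7, 13.5]
grip_width: 0.153
gripper_force: 30.0
```

```bash
python3 knob.py q scene wrist; python3 tubes.py q scene
```

```text
51.7167 [ 518.4 -386.3   91.7] [-1.7989e+02  4.0000e-02  5.5520e+01] [-6.760e-01  4.910e-01  1.889e+00 -1.000e-03  7.640e-01 -7.300e-02] 0.15316236504994934
green [ 548.3 -341.2   51.9] 57.45208572811662
wrist bar ((517.9406127929688, -382.6927490234375), (56.040443420410156, 34.347938537597656), 40.141963958740234) 2918 axis 55.75766989062927
white 560 [ 529.1 -372.3   95.2] dir 55.53395671082109 axis 55.575363340643435
green [ 550.2 -342.4   51.3] 55.04685969394468
51.8167 [ 518.4 -386.3   91.7] [-3.1396e+00  7.0000e-04  9.6930e-01] 0.1488901540207895
scene (538.3 -146.5 111.6) yaw -4.5 len 114 sc 0.98  tool shift/80: x 0.025 y -3.008
scene (535.3 -187.1 75.8) yaw -4.4 len 114 sc 0.84  tool shift/80: x 0.026 y -2.498
scene (541.1 -106.3 75.8) yaw -4.2 len 115 sc 0.79  tool shift/80: x 0.023 y -3.511
scene (530.6 -227.0 111.4) yaw -4.3 len 115 sc 0.74  tool shift/80: x 0.004 y -1.997
scene (529.5 -267.5 75.8) yaw -4.2 len 113 sc 0.67  tool shift/80: x 0.027 y -1.491
```

Call:
send_rows([
  {"jaw": 0, "translation": [0, 0, 0], "yaw": 0},
  {"jaw": 0, "translation": [0, 0, 0], "yaw": 0},
  {"jaw": 0, "translation": [0, 0, 0], "yaw": 0},
  {"jaw": 0, "translation": [0, 0, 0], "yaw": 0},
  {"jaw": 0, "translation": [0, 0, 0], "yaw": 0},
  {"jaw": 0, "translation": [0, 0, -0.4], "yaw": 0},
  {"jaw": 0, "translation": [0, 0, -1], "yaw": 0},
  {"jaw": 0, "translation": [0, 0, -1], "yaw": 0},
])

```text
t: 52.58
tcp_pos: [521.5, -387.9, 177.1]
ee_rot: [3.135, 0.0, 0.969]
force: [0.7, -0.4, 1.3]
grip_width: 0.501
gripper_force: 0.0
```

Call:
send_rows([
  {"jaw": 0, "translation": [0, 0, -0.5], "yaw": 0},
  {"jaw": 0, "translation": [0, 0, -1], "yaw": 0},
  {"jaw": 0, "translation": [0, 0, -1], "yaw": 0},
  {"jaw": 0, "translation": [0, 0, -1], "yaw": 0},
])

```text
t: 52.92
tcp_pos: [520.4, -387.1, 253.8]
ee_rot: [3.137, 0.0, 0.969]
force: [-0.3, -0.5, -0.4]
grip_width: 0.5
gripper_force: 0.0
```

Call:
send_rows([
  {"jaw": 0, "translation": [0, 0, -0.5], "yaw": 0},
  {"jaw": 0, "translation": [0, 0, -1], "yaw": 0},
  {"jaw": 0, "translation": [0, 0, -1], "yaw": 0},
  {"jaw": 0, "translation": [0, 0, -1], "yaw": 0},
  {"jaw": 0, "translation": [0, 0, -1], "yaw": 0},
  {"jaw": 0, "translation": [0, 0, -1], "yaw": 0},
])

```text
t: 53.42
tcp_pos: [518.7, -385.8, 329.0]
ee_rot: [-3.139, -0.0, 0.969]
force: [0.9, -0.1, -0.5]
grip_width: 0.503
gripper_force: 0.0
```

```bash
python3 knob.py r wrist;python3 tubes.py r side; python3 look.py r scene
```

```text
53.4167 [ 518.7 -385.8  329. ] [-1.7983e+02 -1.0000e-02  5.5530e+01] [-0.676  0.203  1.784 -0.     1.158 -0.074] 0.5027402661275577
wrist bar ((520.1282348632812, -385.9253845214844), (56.17825698852539, 13.81687068939209), 55.665916442871094) 635 axis 55.54249232589637
white 99 [ 529.  -373.    95.3] dir 54.38013267571777 axis 55.354937438664294
green [ 549.6 -342.9   51.2] 55.191288363862355
53.4667 [ 518.8 -385.9  329.1] [-3.1387e+00 -2.0000e-04  9.6910e-01] 0.5015064013050441
side (527.0 -225.4 109.9) yaw -4.0 len 115 sc 0.83  tool shift/80: x -0.046 y -2.008
side (536.0 -144.9 110.1) yaw -4.6 len 116 sc 0.74  tool shift/80: x -0.009 y -3.019
side (539.4 -104.7 74.5) yaw -4.2 len 118 sc 0.67  tool shift/80: x -0.003 y -3.524
side (481.0 -181.3 68.3) yaw 348.2 len 20 sc 0.51  tool shift/80: x -0.660 y -2.515
53.5667 [ 519.  -386.   329.7] [-3.1395e+00 -2.0000e-04  9.6910e-01] [-0.675  0.203  1.783  0.     1.158 -0.074]
scene brush 0.85 676 ((459.97698974609375, 16.890098571777344), (196.8326873779297, 41.28255081176758), 2.8515591621398926) 20.03789423219248
scene tube 0.93 504 top 105.4  c (541.0 -99.4) size 119 35 yaw -8.7
scene tube 0.89 1048 top 140.3  c (537.3 -147.9) size 117 48 yaw -4.1
scene tube 0.81 1064 top 105.0  c (527.4 -271.4) size 118 44 yaw -1.6
scene tube 0.8 1192 top 140.3  c (529.3 -228.1) size 118 48 yaw -4.4
scene tube 0.61 481 top 105.5  c (533.6 -188.1) size 117 40 yaw -4.4
scene tube 0.41 5835 top 71.0  c (529.4 -253.2) size 388 173 yaw 86.9
```

View pics/rscene.png

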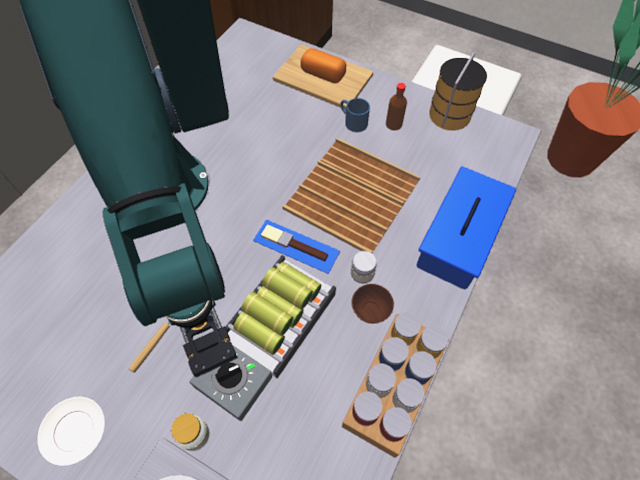

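The final picture shows the brush on the rest (295,245), five tubes stacked on the warmer, the pointer at the green mark (250,366), and the other things where they were. Handing in.

```bash
python3 -c "from workcell import arm; print(arm.finish_job())"
```

```text
the job is handed in; nothing more can be done
None
```

The job is handed in: the brush lies on the blue rest, all five tubes present stand as a pyramid on the warmer, and the knob's pointer measured within 1° of the green mark after release. The hand-in returned no verdict.

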